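# Shut the fusing kiln, click its heat selector to five and start it

## Robot

A 6-joint arm with a two-finger parallel gripper is mounted at the origin on a cart in front of the work surface, level with it; the furniture and walls round the work are solid. World frame = base frame: x ahead of the robot, y to its left, z up, the work surface at z = 0. Lengths are in m, angles in rad, forces in N, time in s.
With the tool pointing down it reaches from about 0.35 to 0.775 m from the base axis. Payload 7.3 kg.
Tool frame: the origin (TCP) lies between the finger pads; the fingertips stand 25 mm ahead of it and the grasp point (between the pads) lies 6 mm ahead of it; y points along the fingers, z is the direction in which the jaws open and shut, and the axes are right-handed (so a half turn about y gives the same grasp; the last joint's range is limited). The gripper opens to 92 mm and grips with 3 to 60 N. Pads are 19 mm wide; open, the fingers measure 130 mm over their backs; the gripper's body (75 mm by 190 mm) begins 47 mm behind the grasp point.
Start: joints at [1.061, 0.342, 1.524, -0, 1.275, -0.146], TCP at [0.187, 0.491, 0.252] pointing down, gripper open.
Joint ranges: [-2.53, 2.53], [-0.77, 2.02], [0.04, 2.7], [-1, 4.14], [0.28, 2.66], [-3.11, 3.11]. Speed limits (rad/s): [2.57, 2.57, 3.14, 3.14, 3.14, 3.14].

## Interface

Orientations are given as [roll, pitch, yaw] about the fixed x, y, z axes, in that order (R = Rz(yaw) Ry(pitch) Rx(roll)).
In Python, from cell import sensors, read_camera, hand_in gives the robot as it stands. The module is installed in compiled form; this text tells all that it offers.
- The arm moves only by the tool send_rows, never from a script. Its argument "motion" is a list that holds one entry, the list of rows, each a list of 4 numbers: the shift along the tool's x, y, z in m, then the turn about the tool's y in degrees. In form: [[[tx, ty, tz, twist], ...]]. A call has 1 to 8 rows; each row is the pose to reach, as a shift and turn from the pose measured when the call began, along the tool's axes at that moment; what a row does not reach only later rows make up. A row lasts 1/10 s, in which the tool goes at most 50 mm and 8.59 degrees, less where a joint would pass 70% of its speed; a pose out of reach is approached as far as the arm can. A call with a gripper value outside its range is refused whole. "gripper" is the opening, from 0 (shut) to 1 (fully open), set as the call begins (left out, the last holds). The fingers move at their own pace and stop on an object; "grip_force" is the grip in N (left out, the last holds). Time passes only in rows, so rows that repeat a pose let the fingers close. It gives the time, the measured TCP pose, the force and the opening at its end, in the units of the state.
- sensors.observe(): the state, without advancing time (a new reading comes with each control period).
- read_camera(name): name is "side" or "top" or "wrist"; returns a dict with "frame" (480x640x3 uint8, red, green, blue), "fx", "fy", "cx", "cy" (pixels), "distortion" ([k1, k2, p1, p2, k3] as OpenCV has them; the pictures are not rectified), "extrinsics" (4x4, takes a point from world to camera coordinates). Camera axes: x right, y up, looking along -z (the intrinsics and any distortion apply to the point x, -y, -z); pixel columns grow to the right and rows downward; lengths in m; the calibration is good to about 2 mm. A picture is of the moment at which its call begins. There is no depth.
- hand_in(): hands the job in, once; it reports no verdict.
The state is a dict: "time": time; "qpos": joint angles; "qvel": joint speeds; "joint_efforts": joint torques, N m; "tool_pos": TCP position; "tool_rot": TCP orientation; "contact_force": force on the tool from outside, world axes, zero at the start; "torque": the same for the moment, N m; "opening": finger opening in m.
Only numpy, scipy, OpenCV 4.12 (cv2) and the standard library are available. Lean on these libraries where they do the work, as an engineer would, in place of code of your own. Each camera call takes 0.05 s, during which the arm holds its last target.

## Task

The glass is laid out in the small fusing kiln, ready for firing. Push the open lid down until it is fully shut, gently so that it does not slam and the glass does not shift, and turn the heat selector to its fifth click past off (the fifth white dot); only when both are done, press the green start button all the way in and let it go. Use only the fingertips to push: do not grip the selector or anything else, and leave the other things on the bench alone.

Things in the scene. Friction and masses are not known exactly. Their poses are not given: they have to be found in the camera images.
- kiln: Fusing kiln, fixed: silver box 250 (its x) x 220 (y) x 110 mm high, open on top, white brick inside; on its right (-y) a grey console with a flat black top panel 155 mm above the bench, spanning x -108..108, y -215..-111 mm. Origin under the middle of the silver box, on the bench; x to the rear (away from the robot at yaw 0), y left, z up. The shut lid's top is at 151 mm.
- kiln_lid (a joint): Silver lid, 250 x 220 x 41 mm, hinged at its rear edge; a wooden bar handle (17 mm thick, 124 mm long) stands 34 mm off its front edge. Value in rad: 0 shut, 1.3 fully open (front edge up). Starts open at 0.55 to 1.0. A stiff hinge holds it where it is left; gravity alone does not close it, a push of 2 to 8 N near the front edge does.
- lid_hinge (a point): Middle of the lid's hinge line, which runs along the kiln's y; 131 mm behind the kiln's origin and 110 mm above the bench.
- lid_edge (a point): Point on the lid's outer (top) face, mid-width, 20 mm from its front edge; moves with the lid. It lies 236 mm from the hinge line along the lid and 41 mm from the lid's underside. While the lid is open its outer face looks up and to the rear.
- selector (a joint): Heat selector: white lever knob, vertical axis. Rad from off, growing clockwise seen from above. 8 clicks 0.524 rad (30 deg) apart: off = 0 (red bar), then seven white dots of growing size; the fifth is 2.618. A sprung roller pulls it into the nearest click; about 0.15 N m (5 N at the lever's end) carries it on, and past midway it snaps forward. Starts at off, first or second dot.
- selector_axis (a point): On the selector's axis at the panel's surface (155 mm above the bench), fixed to the kiln, 25 mm behind and 163 mm right of its origin. At off the lever points from here to the kiln's left (+y); at value pi/2 to the rear (+x). The panel is clear within 60 mm.
- selector_tip (a point): On the selector's lever 33 mm from the axis (its end is at 37 mm), 20 mm above the panel; turns with it, its x axis pointing outward along the lever. The lever is 11 mm thick, 8 to 32 mm above the panel, red line on top; hub radius 15 mm (20 mm below 10 mm); the lever's short back end reaches 15 mm behind the axis.
- start (a joint): Green round start button (24 mm across) in a grey collar on the console's panel. Value in m: 0 out, 0.006 fully in; it springs back. 5 N presses it fully.
- start_top (a point): Middle of the start button's top face. The button stands 70 mm in front of and 163 mm to the right of the kiln's origin.
- glass_1: Pale yellow slab of glass, 45 x 45 x 10 mm, lying loose on the kiln shelf inside the kiln (shelf 50 mm above the bench). Origin under its middle.
- glass_2: Blue slab of glass, 36 x 52 x 10 mm, likewise in the kiln.
- glass_3: Pink slab of glass, 38 x 50 x 10 mm, likewise in the kiln.
- copper_foil: Roll of copper foil, 72 mm across and 10 mm high, lying loose on the bench in front of the kiln. Origin under its middle. Bystander.
- pin_jar: Small round jar with a dark cap, 44 mm across, 105 mm high, standing loose to the front right of the kiln. Origin under its middle. Bystander.
- tape_measure: Yellow tape measure, 36 x 77 x 62 mm, standing loose to the left of the kiln. Origin under its middle. Bystander.

How it is judged:
By the outcome, as a careful person would: the job done as asked, in the order asked, and still so for the second after the job is handed in, with the robot touching nothing.
It also fails if it takes over 64 s, if anything falls off the work surface, if the arm or the gripper's body presses on something with over 40 N, if the wrist force passes 120 N, or if a joint passes its speed limit or range.

## Working session

There is one attempt and no reset: what is moved stays moved. The work goes in short steps, Python scripts to look and compute and a tool call to move; the robot and the scene stay as the last step left them, time stands still between calls to the robot, and variables do not carry over. Pictures are saved under pics/ and viewed, and the job is handed in when it is done.

Besides the shell and the picture viewer there is one more tool, called after "Request:" in YAML: its name, and indented under it one key for each argument. send_rows: Moves the arm, as the interface text tells. Its arguments: {"type":"object","properties":{"motion":{"type":"array"},"gripper":{"type":"number"},"grip_force":{"type":"number"}},"required":["motion"]}

```bash
mkdir -p pics; ls; python3 - <<'E'
from cell import sensors, read_camera
import cv2, numpy as np
print(sensors.observe())
for n in("side","top","wrist"):
    c=read_camera(n); cv2.imwrite(f"pics/{n}0.png",c["frame"][:,:,::-1])
    print(n,c["fx"],c["fy"],c["cx"],c["cy"],c["distortion"]); print(np.round(c["extrinsics"],4))
E
```

```text
pics
{'time': 0.0, 'qpos': array([ 1.06099943e+00,  3.42769114e-01,  1.52500758e+00, -2.29756570e-05,
        1.27539943e+00, -1.45986887e-01]), 'qvel': array([ 0.00072878,  0.00239127, -0.00175903,  0.0023918 , -0.00034676,
        0.00262708]), 'joint_efforts': array([-1.52527336e-04, -4.31233513e+01, -2.44216204e+01,  7.18579930e-02,
        5.58807270e-02, -1.19145575e-04]), 'tool_pos': array([0.18661346, 0.49032365, 0.25102415]), 'tool_rot': array([-1.57236616e+00,  2.08610666e-04, -3.63803471e-01]), 'contact_force': array([ 0.36005376, -0.14588   ,  0.27236328]), 'torque': array([-0.04900238, -0.02215575, -0.05600695]), 'opening': 0.09174195979437524}
side 460.55205426586787 460.55205426586787 316.2402045260844 243.06755136776178 [-0.09466313  0.          0.          0.          0.        ]
[[ 0.3584 -0.9333  0.0212 -0.2223]
 [ 0.6347  0.2603  0.7276 -0.4741]
 [-0.6846 -0.2473  0.6857 -0.5845]
 [ 0.      0.      0.      1.    ]]
top 558.4129458332437 558.4129458332437 312.354170852688 243.11719173954285 [-0.09025332  0.          0.          0.          0.        ]
[[-0.0849 -0.9964 -0.0088  0.0084]
 [ 0.9081 -0.081   0.411  -0.5749]
 [-0.4102  0.0269  0.9116 -1.0561]
 [ 0.      0.      0.      1.    ]]
wrist 348.8381933957021 348.8381933957021 314.5568570537629 238.14476081987846 [0.00947393 0.         0.         0.         0.        ]
[[ 0.3555  0.9347 -0.0011 -0.5238]
 [-0.8915  0.3388 -0.3008  0.0373]
 [-0.2808  0.108   0.9537 -0.392 ]
 [ 0.      0.      0.      1.    ]]
```

View pics/side0.png

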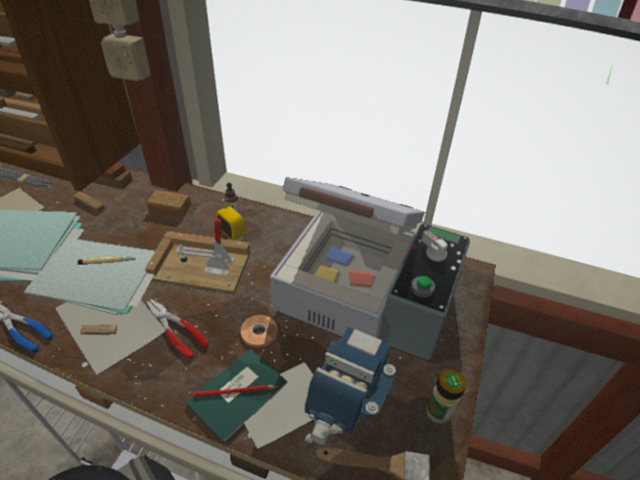

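View pics/top0.png

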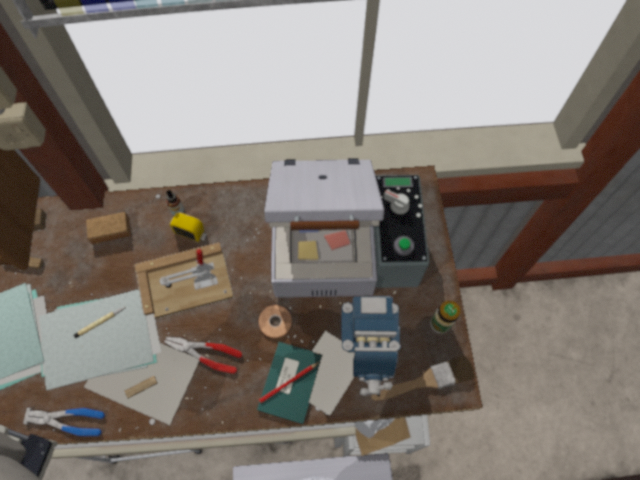

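View pics/wrist0.png

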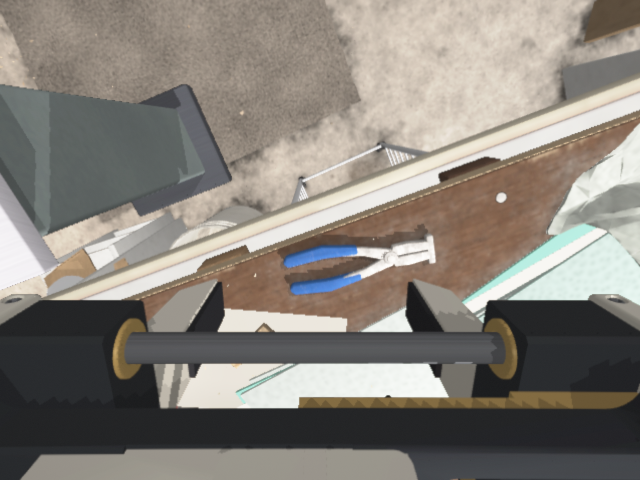

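The side and top views both show the kiln: the lid is open, the console is on its right, the selector is near side (434,243) and top (398,203), and the green button is near side (424,284) and top (404,243). Next I'll zoom in.

```bash
cat > h.py <<'E'
import numpy as np, cv2
from cell import sensors, read_camera
from scipy.spatial.transform import Rotation as Ro
from scipy.optimize import least_squares
def proj(c,P):
    P=np.atleast_2d(P); E=c["extrinsics"]; q=P@E[:3,:3].T+E[:3,3]; q=q*[1,-1,-1]
    K=np.array([[c["fx"],0,c["cx"]],[0,c["fy"],c["cy"]],[0,0,1.]])
    return cv2.projectPoints(q.reshape(-1,1,3),np.zeros(3),np.zeros(3),K,np.array(c["distortion"],float))[0].reshape(-1,2)
def crop(c,x0,y0,x1,y1,s,fn,pts=None):
    f=np.ascontiguousarray(c["frame"][:,:,::-1])[y0:y1,x0:x1]; f=cv2.resize(f,None,fx=s,fy=s,interpolation=cv2.INTER_CUBIC)
    if pts is not None:
        for p in pts: cv2.circle(f,(int((p[0]-x0+.5)*s),int((p[1]-y0+.5)*s)),3,(255,0,255),1)
    for x in range((x0//10+1)*10,x1,10): cv2.line(f,(int((x-x0+.5)*s),0),(int((x-x0+.5)*s),8 if x%50 else 18),(0,255,0),1)
    for y in range((y0//10+1)*10,y1,10): cv2.line(f,(0,int((y-y0+.5)*s)),(8 if y%50 else 18,int((y-y0+.5)*s)),(0,255,0),1)
    cv2.imwrite(fn,f)
E
python3 - <<'E'
from h import *
crop(read_camera("side"),265,170,475,370,3,"pics/s1.png")
crop(read_camera("top"),255,150,435,300,4,"pics/t1.png")
E
```

```text
(no output)
```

View pics/s1.png

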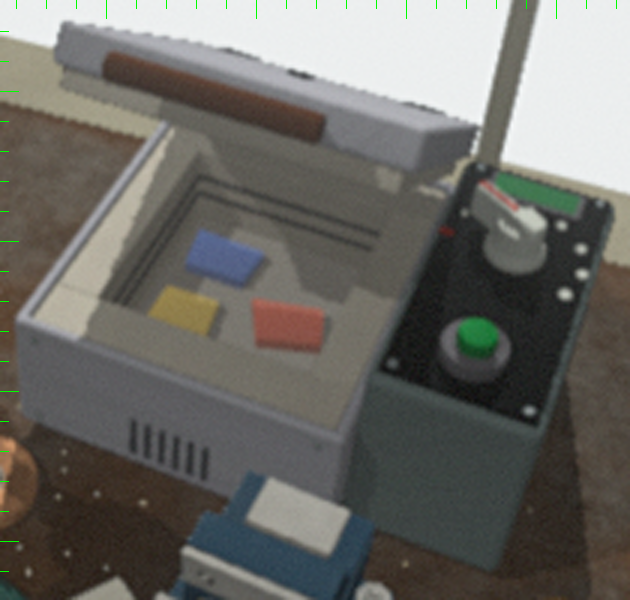

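View pics/t1.png

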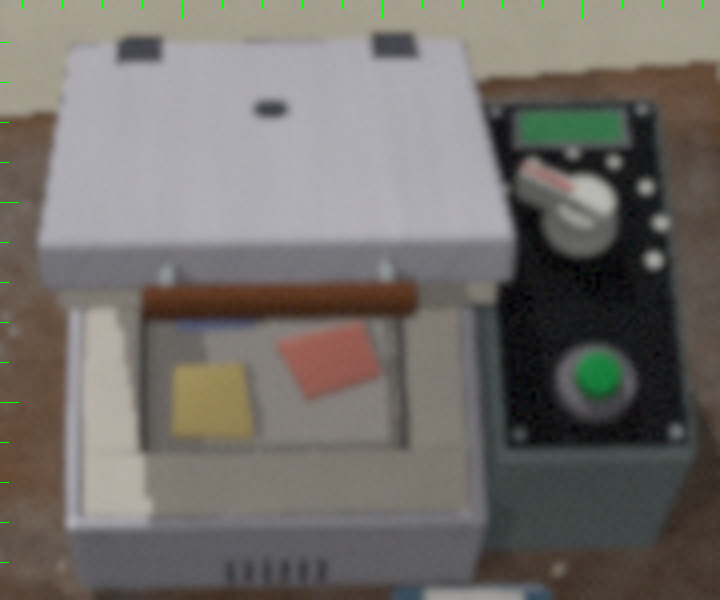

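```bash
cat > fit.py <<'E'
from h import *
S=lambda u,v:(265+u/3-.5,170+v/3-.5); T=lambda u,v:(255+u/4-.5,150+v/4-.5)
cs,ct=read_camera("side"),read_camera("top")
def lid(d,n,y,a): return [.131-d*np.cos(a)+n*np.sin(a),y,.110+d*np.sin(a)+n*np.cos(a)]
def W(p,P): 
    c,s=np.cos(p[2]),np.sin(p[2]); P=np.atleast_2d(P); return P@np.array([[c,s,0],[-s,c,0],[0,0,1]])+[p[0],p[1],0]
def model(p):
    a=p[3]; sel=p[4]; r=.037
    return W(p,[[-.108,-.111,.155],[-.108,-.215,.155],[.108,-.215,.155],[.108,-.111,.155],[-.125,.110,.110],[-.125,-.110,.110],
     lid(.256,.041,.110,a),lid(.256,.041,-.110,a),
     [.025+r*np.sin(sel),-.163+r*np.cos(sel),.187],[-.07,-.163,p[5]]])
so=np.array([S(375,372),S(540,428),S(612,205),S(480,165),S(20,318),S(345,435),S(65,22),S(418,130),S(487,187),S(478,328)])
to=np.array([T(505,447),T(690,443),T(657,103),T(487,103),T(68,525),T(485,525),T(40,245),T(515,243),T(533,162),T(598,370)])
if __name__=="__main__":
    f=lambda p:np.r_[(proj(cs,model(p))-so).ravel(),(proj(ct,model(p))-to).ravel()]
    r=least_squares(f,[.6,-.1,0,.7,.6,.17],loss="soft_l1",x_scale=.1)
    p=r.x; print(np.round(p,4)); e=f(p).reshape(2,-1,2); print(np.round(e,1).tolist()); np.save("p.npy",p)
    m=proj(cs,model(p)); crop(cs,265,170,475,370,3,"pics/s2.png",m)
    m=proj(ct,model(p)); crop(ct,255,150,435,300,4,"pics/t2.png",m)
    for n,P in dict(axis=[.025,-.163,.155],start=[-.07,-.163,p[5]],edge=lid(.236,.041,0,p[3]),hinge=[.131,0,.11]).items(): print(n,np.round(W(p,P),4))
E
python3 fit.py
```

```text
[ 0.6187 -0.0682 -0.0885  0.6109  0.5893  0.1814]
[[[-3.4, 0.9], [1.0, 4.1], [4.7, -0.7], [-2.2, -3.5], [-1.8, -0.3], [-0.6, 3.1], [-1.2, 0.3], [3.8, 2.4], [-0.0, -1.1], [0.9, 0.6]], [[-2.4, 2.8], [2.7, 3.8], [2.6, -3.0], [-2.5, -3.1], [-1.2, -0.9], [0.3, -0.9], [-0.5, -1.0], [0.5, -0.6], [-1.1, -0.2], [0.7, -0.5]]]
axis [[ 0.6292 -0.2328  0.155 ]]
start [[ 0.5346 -0.2244  0.1814]]
edge [[ 0.5801 -0.0648  0.279 ]]
hinge [[ 0.7492 -0.0798  0.11  ]]
```

```bash
sed -i 's/\[\[-.108,-.111,.155\],\[-.108,-.215,.155\],\[.108,-.215,.155\],\[.108,-.111,.155\]/[[-.108+i,-.111-i,.155],[-.108+i,-.215+i,.155],[.108-i,-.215+i,.155],[.108-i,-.111-i,.155]/; s/r=.037$/r=.037; i=p[6]/; s/.6,.17\]/.6,.17,.005]/' fit.py; python3 fit.py
```

```text
[ 0.6178 -0.0679 -0.0859  0.6136  0.6069  0.182   0.0062]
[[[1.1, -0.1], [-1.7, 0.2], [0.7, 0.2], [-0.4, -0.7], [-2.0, 0.1], [-0.6, 3.4], [-1.5, 0.3], [3.8, 2.1], [0.0, -1.1], [0.8, 0.5]], [[0.5, 0.3], [-0.6, 1.1], [-0.2, -0.4], [0.3, -0.4], [-1.2, -0.4], [0.4, -0.6], [-0.6, -0.8], [0.5, -0.7], [-1.0, -0.2], [0.7, -0.4]]]
axis [[ 0.6288 -0.2325  0.155 ]]
start [[ 0.5341 -0.2243  0.182 ]]
edge [[ 0.5796 -0.0646  0.2794]]
hinge [[ 0.7483 -0.0791  0.11  ]]
```

View pics/s2.png

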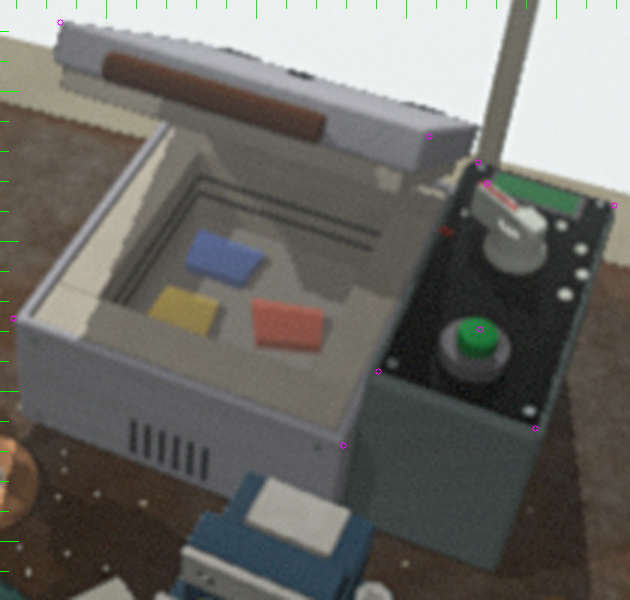

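View pics/t2.png

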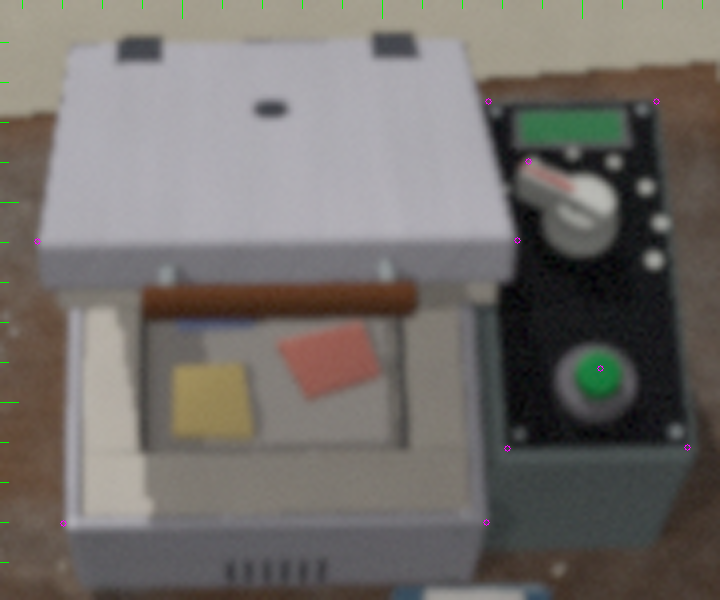

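The fit holds to about 2 mm. The kiln is at (0.618,-0.068) with yaw -0.086, the lid is at 0.61 rad and the selector is at the first dot. Next I'll write a helper that converts targets into tool-frame shifts and check the selector's click against the dots.

```bash
cat > rel.py <<'E'
from fit import *
p=np.load("p.npy"); YK=p[2]
def rel(targets):
    s=sensors.observe(); R=Ro.from_euler("xyz",s["tool_rot"]).as_matrix(); x0=s["tool_pos"]
    yaw0=np.arctan2(R[1,0],R[0,0]); out=[]
    for t in targets:
        d=R.T@(np.array(t[:3])-x0); out.append([round(float(v),4) for v in d]+[round(float(-np.degrees((t[3]-yaw0+np.pi)%(2*np.pi)-np.pi)),1)])
    return out
def lidT(a,d=.230,dz=0):
    q=np.array(lid(d,.041,0,a)); q[0]+=.0095; q[2]+=.025+dz
    return [*W(p,q)[0],YK]
def st():
    s=sensors.observe(); print("t",round(s["time"],2),"pos",np.round(s["tool_pos"],4),"rot",np.round(s["tool_rot"],3),"F",np.round(s["contact_force"],1),"q",np.round(s["qpos"],2),"open",round(s["opening"],4))
E
python3 - <<'E'
from rel import *
st()
a=p[3]; print(lidT(a,dz=.04)); print(rel([lidT(a,dz=.04)]))
dots=[W(p,[.025+.031*1.5*np.sin(k*np.pi/6),-.163+.0465*np.cos(k*np.pi/6),.155])[0] for k in range(8)]
crop(cs,395,210,475,310,7,"pics/s3.png",proj(cs,dots)); crop(ct,365,170,435,260,6,"pics/t3.png",proj(ct,dots))
E
```

```text
t 0.55 pos [0.1868 0.4907 0.2517] rot [-1.571 -0.    -0.364] F [-0.4 -0.1 -0. ] q [ 1.06  0.34  1.52 -0.    1.28 -0.15] open 0.0919
[np.float64(0.5939846318135698), np.float64(-0.06585792297151112), np.float64(0.3409613476616813), np.float64(-0.08586139575090897)]
[[0.5786, -0.0892, -0.3752, -15.9]]
```

View pics/s3.png

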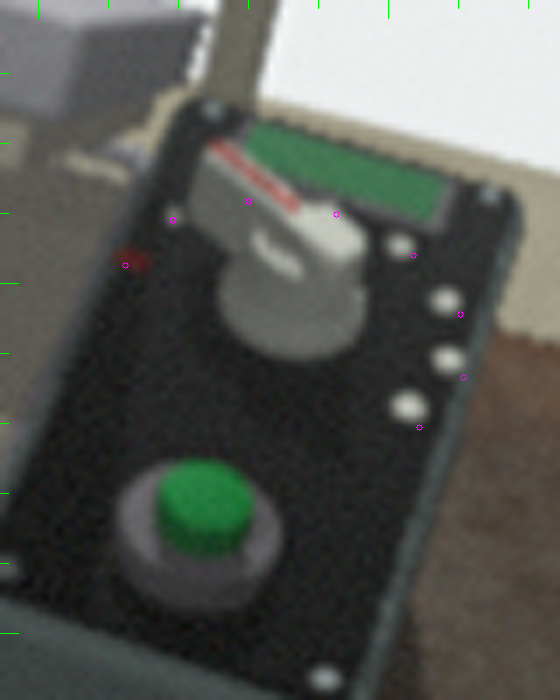

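View pics/t3.png

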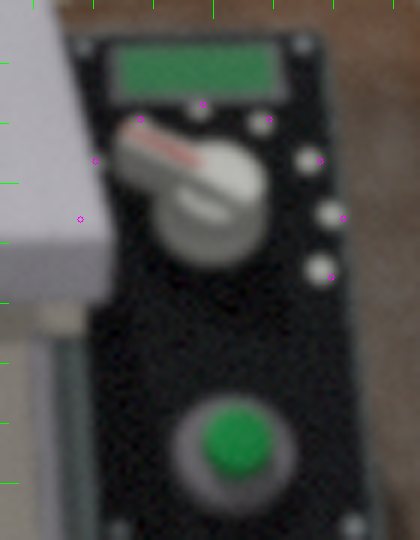

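```bash
cat > d.py <<'E'
from rel import *
s3=lambda u,v:(395+u/7-.5,210+v/7-.5); t3=lambda u,v:(365+u/6-.5,170+v/6-.5)
os_={1:(173,216),4:(400,246),5:(445,300),6:(449,359),7:(409,406),0:(131,260)}; ot={3:(200,108),4:(261,123),5:(308,160),6:(330,214),7:(320,268)}
def dot(q,k): t=k*np.pi/6; c,s=np.cos(q[3]),np.sin(q[3]); x,y=q[2]*np.sin(t),q[2]*np.cos(t); return [q[0]+c*x-s*y,q[1]+s*x+c*y,.155]
def f(q):
    return np.r_[(proj(cs,[dot(q,k) for k in os_])-[s3(*v) for v in os_.values()]).ravel(),(proj(ct,[dot(q,k) for k in ot])-[t3(*v) for v in ot.values()]).ravel()]
r=least_squares(f,[.629,-.2325,.045,-.086],x_scale=.01,loss="soft_l1"); print(r.x,np.round(r.fun.reshape(-1,2),1).tolist())
# red line ends at z .187: intersect ray plane
def back(c,u,z):
    g=lambda xy:proj(c,[xy[0],xy[1],z])[0]-u
    return least_squares(g,[.63,-.23],x_scale=.01).x
for c,a,b in((cs,s3(214,147),s3(295,208)),(ct,t3(130,127),t3(196,163))):
    A,B=back(c,a,.187),back(c,b,.187); d=A-B; print(A,B,"value deg",90-np.degrees(np.arctan2(d[1],d[0])-YK), "tip-from-axis",np.degrees(np.pi/2-np.arctan2(*(A-r.x[:2])[::-1])+YK),np.linalg.norm(A-r.x[:2]))
for h in(.170,.175,.18): print(h,back(cs,s3(206,488),h),back(ct,t3(238,440),h))
E
python3 d.py
```

```text
[ 0.63159874 -0.23080575  0.04361297 -0.07693205] [[0.2, 0.4], [0.1, 0.6], [-0.0, 0.7], [-0.1, 0.7], [-0.2, 0.7], [0.1, 0.2], [-0.4, -0.5], [-0.3, -0.7], [-0.1, -0.4], [-0.1, -0.5], [-0.3, -0.3]]
[ 0.6517623  -0.20075521] [ 0.6360928  -0.22538975] value deg 27.54007288586721 tip-from-axis 28.941655113239577 0.03618845422245331
[ 0.65052131 -0.20258752] [ 0.63442194 -0.22329862] value deg 32.93953149166899 tip-from-axis 28.92550394649876 0.03397546122774901
0.17 [ 0.5456763  -0.22293891] [ 0.53677145 -0.22525844]
0.175 [ 0.5408073  -0.22298766] [ 0.53459884 -0.22421127]
0.18 [ 0.53593831 -0.22303641] [ 0.53242622 -0.22316409]
```

Selector confirmed at the first dot (about 29°). The dot ring puts the axis at (0.6316,-0.2308), and the button is at about (0.536,-0.223) with its top at z≈0.18. Now I'll close the fingers and travel to above the lid.

Request:
send_rows:
  motion:
    - [[0.03, -0.04, -0.01, -2], [0.06, -0.08, -0.03, -4], [0.1, -0.1, -0.055, -6], [0.14, -0.1, -0.08, -8], [0.18, -0.1, -0.105, -10], [0.22, -0.1, -0.13, -12], [0.26, -0.1, -0.155, -14], [0.3, -0.1, -0.18, -16]]
  gripper: 0

```text
time: 1.45
tool_pos: [0.4039, 0.214, 0.352]
tool_rot: [-1.57, -0.001, -0.083]
contact_force: [0.9, 0.3, 0.6]
opening: 0.0324
```

```bash
python3 - <<'E'
import numpy as np
p=np.load("p.npy"); p[:3]=[.6195,-.067,-.082]; np.save("p.npy",p)
from rel import *
st(); print(rel([lidT(p[3],dz=.04)]),lidT(p[3],dz=.04))
E
```

```text
t 1.55 pos [0.4059 0.2116 0.3515] rot [-1.572e+00 -1.000e-03 -9.000e-02] F [0.1 0.7 0.4] q [ 0.31  0.15  1.5  -0.    1.49 -1.17] open 0.0243
[[0.2139, 0.0112, -0.2584, -0.5]] [np.float64(0.5956485705099165), np.float64(-0.06503978732107829), np.float64(0.3409613476616813), np.float64(-0.082)]
```

Request:
send_rows:
  motion:
    - [[0.03, 0, -0.035, 0], [0.06, 0, -0.07, 0], [0.09, 0, -0.105, 0], [0.12, 0, -0.14, 0], [0.15, 0, -0.175, 0], [0.18, 0, -0.21, 0], [0.205, 0, -0.24, 0], [0.214, 0, -0.258, -0.5]]

```text
time: 2.35
tool_pos: [0.5971, -0.0664, 0.3511]
tool_rot: [-1.572, -0.0, -0.083]
contact_force: [-0.5, -0.7, -0.3]
opening: 0.0004
```

```bash
python3 - <<'E'
from rel import *
st(); print(rel([lidT(p[3],dz=.003)]))
c=read_camera("wrist"); cv2.imwrite("pics/w1.png",c["frame"][:,:,::-1])
crop(cs,265,120,475,320,3,"pics/s4.png")
crop(ct,255,150,435,300,4,"pics/t4.png")
E
```

```text
t 2.45 pos [ 0.5965 -0.0664  0.351 ] rot [-1.572  0.    -0.085] F [ 0.   0.5 -0.3] q [-0.24  0.44  1.11 -0.    1.6  -1.72] open 0.0003
[[-0.0009, 0.047, 0.0014, -0.1]]
```

View pics/w1.png

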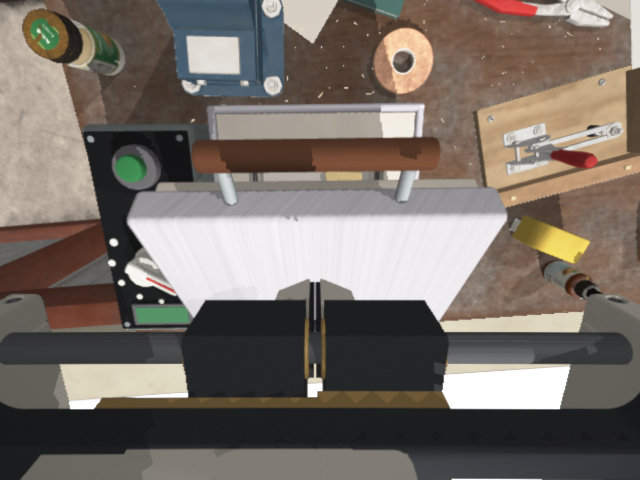

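View pics/s4.png

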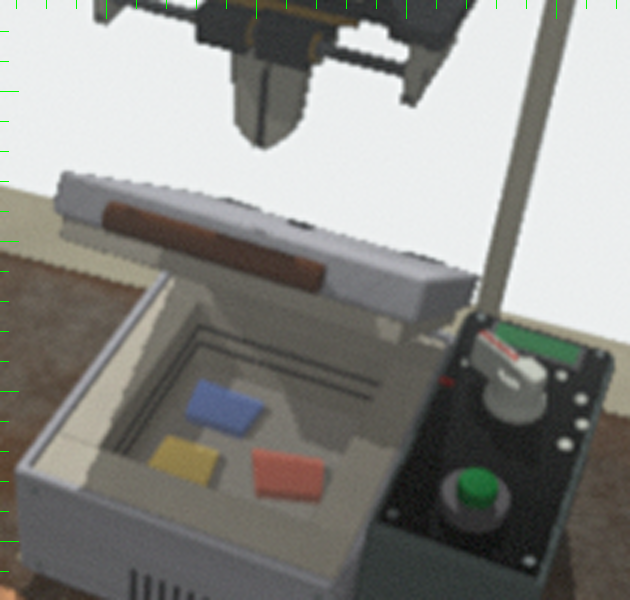

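View pics/t4.png

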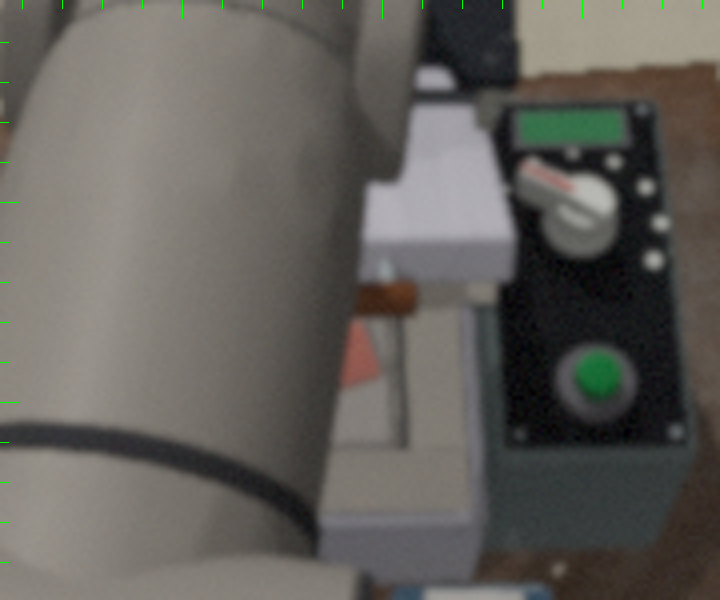

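The wrist, side and top views show the closed, tapered fingertips above the lid near its front edge, with the path clear. Now I'll lower them until they are almost touching.

Request:
send_rows:
  motion:
    - [[0, 0.015, 0.001, 0], [0, 0.03, 0.001, 0], [0, 0.038, 0.001, 0], [0, 0.042, 0.001, 0], [0, 0.044, 0.001, 0], [-0.001, 0.046, 0.001, 0], [-0.001, 0.048, 0.001, 0]]

```text
time: 3.2
tool_pos: [0.5951, -0.0636, 0.3039]
tool_rot: [-1.572, -0.001, -0.083]
contact_force: [-0.8, 0.5, -0.2]
opening: 0.0007
```

```bash
python3 - <<'E'
from rel import *
st()
L=np.linspace(.6,0,41)
for i in range(0,41,1): print(round(L[i],3),rel([lidT(L[i])])[0],end=" ")
crop(cs,265,120,475,320,3,"pics/s5.png")
E
```

```text
t 3.3 pos [ 0.595  -0.0638  0.3035] rot [-1.572  0.    -0.083] F [-0.2  0.3 -0.2] q [-0.23  0.45  1.22 -0.    1.48 -1.72] open 0.0007
0.6 [-0.0014, 0.0048, -0.0012, -0.1] 0.585 [-0.0039, 0.0073, -0.0012, -0.1] 0.57 [-0.0063, 0.0098, -0.0012, -0.1] 0.555 [-0.0086, 0.0124, -0.0012, -0.1] 0.54 [-0.011, 0.015, -0.0012, -0.1] 0.525 [-0.0132, 0.0177, -0.0012, -0.1] 0.51 [-0.0155, 0.0204, -0.0012, -0.1] 0.495 [-0.0177, 0.0231, -0.0012, -0.1] 0.48 [-0.0198, 0.0259, -0.0012, -0.1] 0.465 [-0.022, 0.0287, -0.0012, -0.1] 0.45 [-0.024, 0.0315, -0.0012, -0.1] 0.435 [-0.0261, 0.0344, -0.0012, -0.1] 0.42 [-0.0281, 0.0372, -0.0012, -0.1] 0.405 [-0.03, 0.0402, -0.0012, -0.1] 0.39 [-0.0319, 0.0431, -0.0012, -0.1] 0.375 [-0.0338, 0.0461, -0.0012, -0.1] 0.36 [-0.0356, 0.0491, -0.0012, -0.1] 0.345 [-0.0373, 0.0521, -0.0012, -0.1] 0.33 [-0.0391, 0.0551, -0.0012, -0.1] 0.315 [-0.0407, 0.0582, -0.0012, -0.1] 0.3 [-0.0424, 0.0613, -0.0012, -0.1] 0.285 [-0.044, 0.0645, -0.0012, -0.1] 0.27 [-0.0455, 0.0676, -0.0012, -0.1] 0.255 [-0.047, 0.0708, -0.0012, -0.1] 0.24 [-0.0484, 0.074, -0.0012, -0.1] 0.225 [-0.0498, 0.0772, -0.0012, -0.1] 0.21 [-0.0512, 0.0804, -0.0012, -0.1] 0.195 [-0.0525, 0.0837, -0.0012, -0.1] 0.18 [-0.0537, 0.087, -0.0012, -0.1] 0.165 [-0.0549, 0.0902, -0.0012, -0.1] 0.15 [-0.0561, 0.0936, -0.0012, -0.1] 0.135 [-0.0572, 0.0969, -0.0012, -0.1] 0.12 [-0.0582, 0.1002, -0.0012, -0.1] 0.105 [-0.0592, 0.1036, -0.0012, -0.1] 0.09 [-0.0601, 0.107, -0.0012, -0.1] 0.075 [-0.061, 0.1103, -0.0012, -0.1] 0.06 [-0.0619, 0.1137, -0.0012, -0.1] 0.045 [-0.0627, 0.1172, -0.0012, -0.1] 0.03 [-0.0634, 0.1206, -0.0012, -0.1] 0.015 [-0.0641, 0.124, -0.0012, -0.1] 0.0 [-0.0648, 0.1275, -0.0012, -0.1]
```

View pics/s5.png

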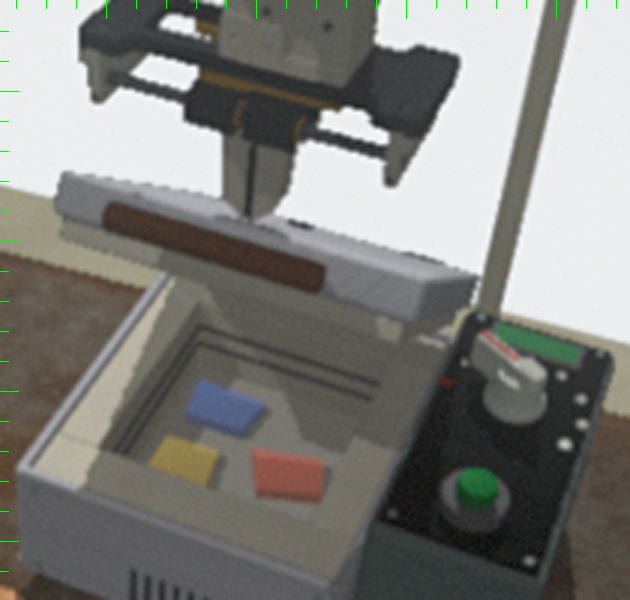

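The side view shows the tips just above the lid's outer face near its front edge. Now I'll push slowly along the arc.

Request:
send_rows:
  motion:
    - [[-0.0014, 0.005, 0, 0], [-0.004, 0.0075, 0, 0], [-0.0063, 0.01, 0, 0], [-0.0086, 0.0125, 0, 0], [-0.011, 0.015, 0, 0], [-0.0132, 0.018, 0, 0], [-0.0155, 0.0205, 0, 0], [-0.0177, 0.023, 0, 0]]

```text
time: 4.1
tool_pos: [0.5771, -0.0624, 0.2802]
tool_rot: [-1.572, 0.0, -0.084]
contact_force: [1.6, -1.7, 2.0]
opening: 0.0005
```

```bash
python3 - <<'E'
from rel import *
st()
for a in np.arange(.48,.1,-.02): print(round(a,3),rel([lidT(a)])[0][:2],end=" ")
crop(cs,265,120,475,320,3,"pics/s6.png")
E
```

```text
t 4.2 pos [ 0.5769 -0.0623  0.28  ] rot [-1.572e+00  1.000e-03 -8.400e-02] F [0.2 0.  0.9] q [-0.24  0.43  1.32 -0.    1.4  -1.73] open 0.0004
0.48 [-0.0017, 0.0024] 0.46 [-0.0045, 0.0062] 0.44 [-0.0072, 0.0099] 0.42 [-0.0099, 0.0138] 0.4 [-0.0125, 0.0177] 0.38 [-0.015, 0.0216] 0.36 [-0.0174, 0.0256] 0.34 [-0.0198, 0.0297] 0.32 [-0.022, 0.0337] 0.3 [-0.0242, 0.0379] 0.28 [-0.0263, 0.0421] 0.26 [-0.0283, 0.0463] 0.24 [-0.0302, 0.0505] 0.22 [-0.0321, 0.0548] 0.2 [-0.0338, 0.0592] 0.18 [-0.0355, 0.0635] 0.16 [-0.0371, 0.0679] 0.14 [-0.0386, 0.0723] 0.12 [-0.04, 0.0768]
```

View pics/s6.png

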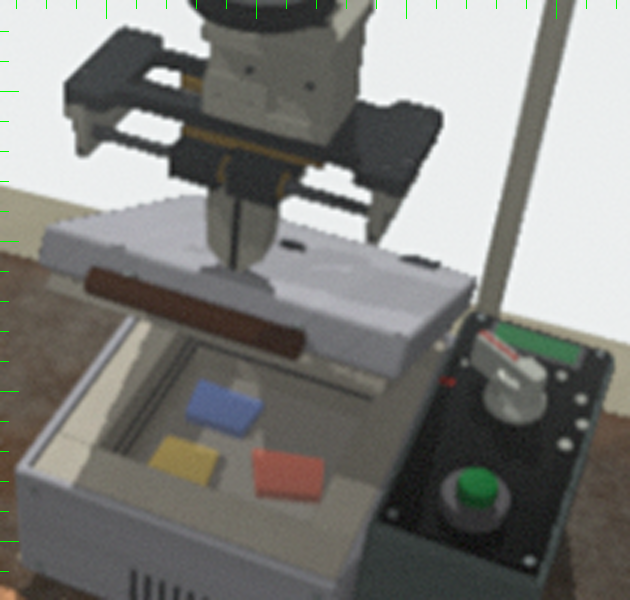

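The lid is following the fingertips with only about 2 N of contact force. The glass has not moved. I'll continue at the same pace.

Request:
send_rows:
  motion:
    - [[-0.0025, 0.004, 0, 0], [-0.0055, 0.0075, 0, 0], [-0.008, 0.011, 0, 0], [-0.0105, 0.015, 0, 0], [-0.0125, 0.0185, 0, 0], [-0.015, 0.022, 0, 0], [-0.017, 0.025, 0, 0], [-0.019, 0.0285, 0, 0]]

```text
time: 5.0
tool_pos: [0.5578, -0.0607, 0.2513]
tool_rot: [-1.572, 0.001, -0.084]
contact_force: [-0.2, -0.5, 2.0]
opening: 0.0
```

```bash
python3 - <<'E'
from rel import *
st()
for a in np.arange(.34,-.01,-.02): print(round(a,3),rel([lidT(a)])[0][:2],end=" ")
E
```

```text
t 5.1 pos [ 0.5574 -0.0606  0.2508] rot [-1.571  0.002 -0.084] F [ 0.3 -0.6  0.4] q [-0.24  0.41  1.42 -0.    1.31 -1.73] open 0.0005
0.34 [-0.0003, 0.0005] 0.32 [-0.0025, 0.0046] 0.3 [-0.0047, 0.0087] 0.28 [-0.0068, 0.0129] 0.26 [-0.0088, 0.0171] 0.24 [-0.0107, 0.0214] 0.22 [-0.0126, 0.0257] 0.2 [-0.0143, 0.03] 0.18 [-0.016, 0.0344] 0.16 [-0.0176, 0.0388] 0.14 [-0.0191, 0.0432] 0.12 [-0.0205, 0.0477] 0.1 [-0.0218, 0.0521] 0.08 [-0.023, 0.0566] 0.06 [-0.0241, 0.0612] 0.04 [-0.0252, 0.0657] 0.02 [-0.0261, 0.0703] -0.0 [-0.027, 0.0749]
```

Request:
send_rows:
  motion:
    - [[-0.002, 0.0035, 0, 0], [-0.004, 0.007, 0, 0], [-0.006, 0.0105, 0, 0], [-0.0075, 0.014, 0, 0], [-0.009, 0.0175, 0, 0], [-0.0107, 0.021, 0, 0], [-0.012, 0.0245, 0, 0], [-0.0135, 0.028, 0, 0]]

```text
time: 5.9
tool_pos: [0.5437, -0.0594, 0.2225]
tool_rot: [-1.571, 0.003, -0.084]
contact_force: [0.3, -1.6, 2.3]
opening: 0.0004
```

Request:
send_rows:
  motion:
    - [[-0.001, 0.0035, 0, 0], [-0.0025, 0.007, 0, 0], [-0.004, 0.01, 0, 0], [-0.005, 0.013, 0, 0], [-0.006, 0.016, 0, 0], [-0.007, 0.019, 0, 0], [-0.008, 0.022, 0, 0], [-0.0085, 0.024, 0, 0]]

```text
time: 6.7
tool_pos: [0.535, -0.0587, 0.1983]
tool_rot: [-1.571, 0.003, -0.084]
contact_force: [0.2, -0.6, 0.4]
opening: 0.0002
```

```bash
python3 - <<'E'
from rel import *
st()
for a in np.arange(.2,-.01,-.02): print(round(a,3),rel([lidT(a)])[0][:2],end=" ")
crop(cs,265,120,475,320,3,"pics/s7.png")
E
```

```text
t 6.8 pos [ 0.5348 -0.0587  0.1982] rot [-1.571  0.004 -0.084] F [-0.1  0.6  0.7] q [-0.25  0.42  1.57 -0.    1.16 -1.74] open 0.0005
0.2 [0.0082, -0.0227] 0.18 [0.0066, -0.0184] 0.16 [0.005, -0.014] 0.14 [0.0035, -0.0095] 0.12 [0.0021, -0.0051] 0.1 [0.0008, -0.0006] 0.08 [-0.0004, 0.0039] 0.06 [-0.0015, 0.0085] 0.04 [-0.0026, 0.013] 0.02 [-0.0035, 0.0176] 0.0 [-0.0043, 0.0222]
```

View pics/s7.png

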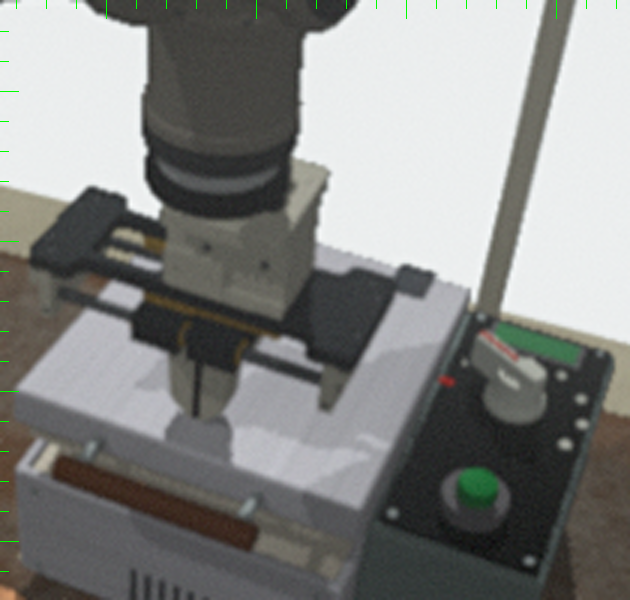

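The lid is at about 0.10 rad and following smoothly. For the last stretch I'll go slower.

Request:
send_rows:
  motion:
    - [[-0.0003, 0.002, 0, 0], [-0.0006, 0.004, 0, 0], [-0.001, 0.006, 0, 0], [-0.0014, 0.008, 0, 0], [-0.0018, 0.01, 0, 0], [-0.002, 0.012, 0, 0], [-0.0024, 0.014, 0, 0], [-0.0028, 0.0155, 0, 0]]

```text
time: 7.6
tool_pos: [0.532, -0.0584, 0.1825]
tool_rot: [-1.571, 0.004, -0.084]
contact_force: [-0.5, -0.1, 0.9]
opening: 0.0003
```

Request:
send_rows:
  motion:
    - [[-0.0003, 0.0012, 0, 0], [-0.0005, 0.0024, 0, 0], [-0.0008, 0.0035, 0, 0], [-0.001, 0.0045, 0, 0], [-0.0012, 0.0055, 0, 0], [-0.0014, 0.0065, 0, 0]]

```text
time: 8.2
tool_pos: [0.5307, -0.0583, 0.1762]
tool_rot: [-1.571, 0.003, -0.084]
contact_force: [-2.7, 1.0, 11.5]
opening: 0.0004
```

```bash
python3 - <<'E'
from rel import *
st()
crop(cs,265,170,475,370,3,"pics/s8.png")
E
```

```text
t 8.3 pos [ 0.5307 -0.0583  0.1763] rot [-1.571  0.003 -0.084] F [-0.9 -0.   2.5] q [-0.25  0.43  1.61 -0.    1.1  -1.74] open 0.0003
```

View pics/s8.png

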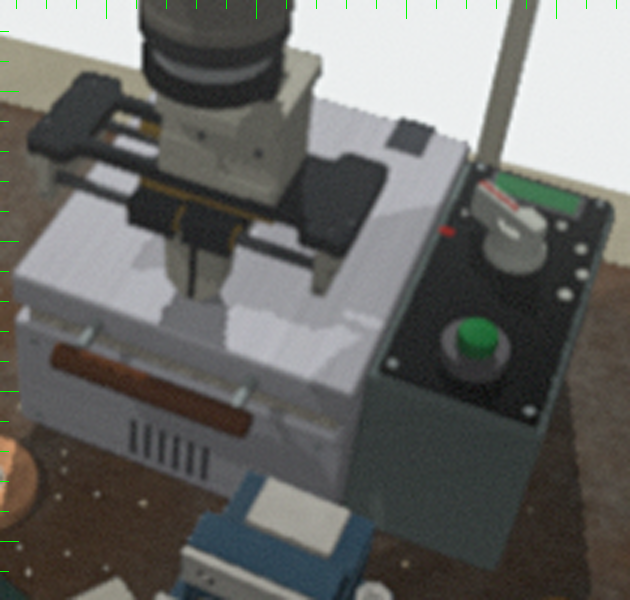

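Request:
send_rows:
  motion:
    - [[0, 0.0007, 0, 0], [0, 0.0013, 0, 0], [0, 0.002, 0, 0], [0, 0.002, 0, 0]]

```text
time: 8.7
tool_pos: [0.5307, -0.0583, 0.1762]
tool_rot: [-1.572, 0.002, -0.083]
contact_force: [-5.6, 0.9, 16.1]
opening: 0.0007
```

```bash
python3 - <<'E'
from rel import *
st()
L=[W(p,lid(.256,n,y,0))[0] for n in(0,.041) for y in(.11,-.11)]
crop(cs,265,200,445,340,4,"pics/s9.png",proj(cs,L))
E
```

```text
t 8.8 pos [ 0.5307 -0.0583  0.1761] rot [-1.572  0.002 -0.083] F [-5.6  1.2 14.8] q [-0.25  0.43  1.61 -0.    1.1  -1.74] open 0.0004
```

View pics/s9.png

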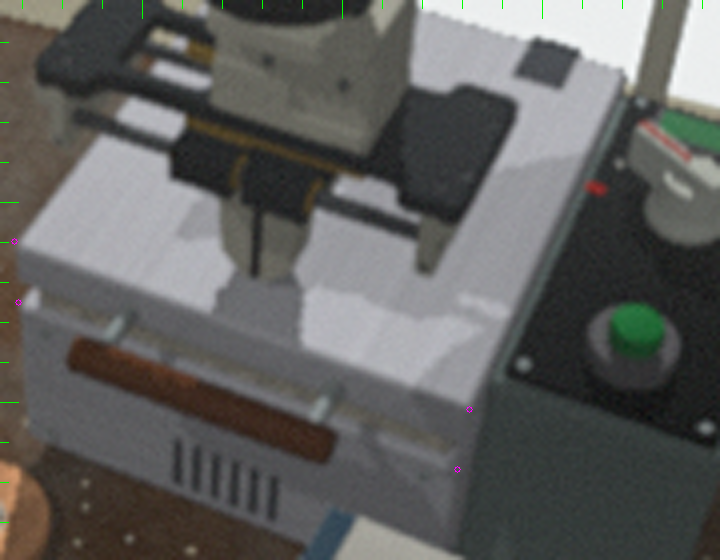

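The lid has hit a hard stop: 15 N is not moving it, and the tip is at z=0.151, which is the shut height. Now I'll lift off, rotate and head for the selector.

```bash
cat >> rel.py <<'E'
A=np.array([.6316,-.2308])
def selT(sdeg,t,r=.029,z=.192):
    phi=np.pi/2-np.radians(sdeg)+YK; x=np.array([np.cos(phi),np.sin(phi)]); zz=np.array([-x[1],x[0]])
    return [*(A+r*x+t*zz),z,phi]
E
python3 - <<'E'
from rel import *
print(selT(30,.045,z=.26)); print(rel([selT(30,.045,z=.25)]))
E
```

```text
[np.float64(0.6111111170642977), np.float64(-0.18134086862825954), 0.26, np.float64(0.9651975511965979)]
[[0.0903, -0.0739, -0.116, -60.1]]
```

Request:
send_rows:
  motion:
    - [[0, -0.02, 0, 0], [0, -0.045, 0, 0], [0.015, -0.07, -0.015, -8], [0.03, -0.074, -0.035, -16], [0.045, -0.074, -0.055, -24], [0.06, -0.074, -0.075, -32], [0.075, -0.074, -0.095, -40], [0.09, -0.074, -0.116, -48]]

```text
time: 9.7
tool_pos: [0.6113, -0.1821, 0.2496]
tool_rot: [-1.57, 0.002, 0.76]
contact_force: [0.3, -1.0, -0.4]
opening: 0.0004
```

```bash
python3 - <<'E'
from rel import *
st();print(rel([selT(30,.045,z=.25),selT(30,.045)]))
E
```

```text
t 9.8 pos [ 0.6116 -0.184   0.2489] rot [-1.57   0.002  0.755] F [-0.3  0.4 -0.1] q [-0.41  0.56  1.18 -0.    1.4  -2.74] open 0.0005
[[0.0015, -0.0011, 0.0023, -12.0], [0.0016, 0.0569, 0.0022, -12.0]]
```

Request:
send_rows:
  motion:
    - [[0.0015, 0, 0.002, -6], [0.0015, 0.01, 0.002, -12], [0.0015, 0.025, 0.002, -12], [0.0015, 0.04, 0.002, -12], [0.0015, 0.05, 0.002, -12], [0.0015, 0.056, 0.002, -12], [0.0015, 0.056, 0.002, -12]]

```text
time: 10.5
tool_pos: [0.6108, -0.1812, 0.1921]
tool_rot: [-1.568, 0.002, 0.964]
contact_force: [0.5, -0.0, -0.0]
opening: 0.0007
```

```bash
python3 - <<'E'
from rel import *
st();print(rel([selT(30,.045),selT(30,.02)]))
cs=read_camera("side"); crop(cs,345,160,485,300,5,"pics/s10.png")
ct=read_camera("top"); crop(ct,335,150,475,270,5,"pics/t10.png")
c=read_camera("wrist"); cv2.imwrite("pics/w10.png",c["frame"][:,:,::-1])
E
```

```text
t 10.6 pos [ 0.6114 -0.1815  0.1934] rot [-1.571  0.002  0.964] F [ 1.  -0.5 -0.1] q [-0.41  0.6   1.27 -0.    1.27 -2.94] open 0.0005
[[-0.0, 0.0014, 0.0004, -0.1], [0.0, 0.0014, -0.0246, -0.1]]
```

View pics/s10.png

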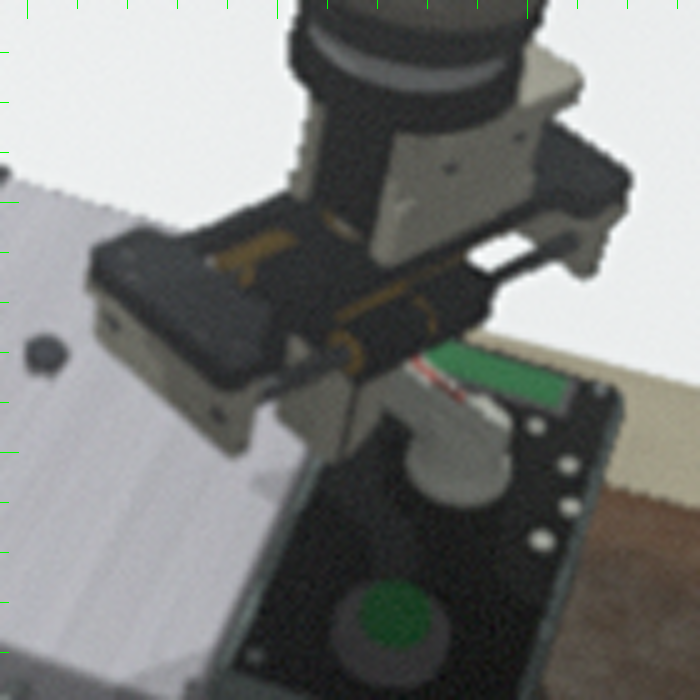

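View pics/t10.png

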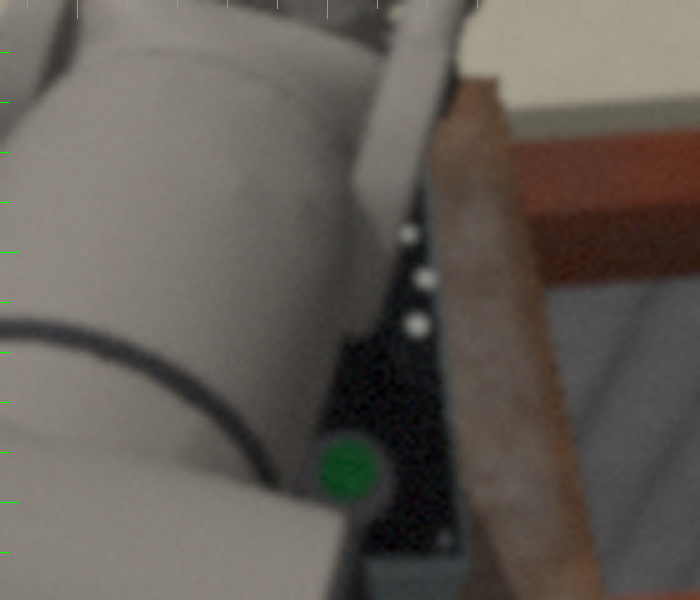

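View pics/w10.png

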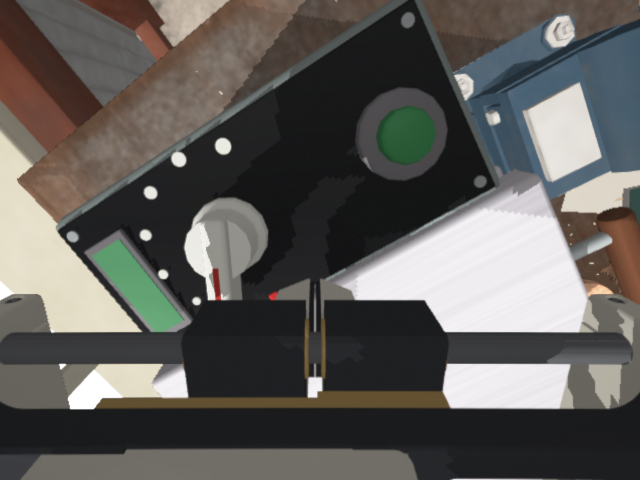

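The wrist view shows the lever lying along the tool x axis, with its trailing side facing the tips. The side view confirms a clear gap. Now I'll approach until contact.

Request:
send_rows:
  motion:
    - [[0, 0.0015, -0.005, 0], [0, 0.0015, -0.01, 0], [0, 0.0015, -0.014, 0], [0, 0.0015, -0.018, 0], [0, 0.0015, -0.021, 0], [0, 0.0015, -0.024, 0], [0, 0.0015, -0.027, 0]]

```text
time: 11.45
tool_pos: [0.6335, -0.1963, 0.192]
tool_rot: [-1.569, 0.001, 0.965]
contact_force: [-0.7, 2.5, -0.6]
opening: 0.0005
```

```bash
python3 - <<'E'
from rel import *
st();
for t in(.018,.02): print(rel([selT(s,t) for s in range(30,100,5)]))
c=read_camera("wrist"); cv2.imwrite("pics/w11.png",c["frame"][150:400,100:500,::-1].repeat(2,0).repeat(2,1))
E
```

```text
t 11.55 pos [ 0.6341 -0.1974  0.1921] rot [-1.572  0.002  0.964] F [ 0.1  0.8 -0.1] q [-0.42  0.65  1.18 -0.    1.31 -2.95] open 0.0003
[[0.0001, 0.0001, 0.001, -0.1], [0.0016, 0.0001, -0.0016, 4.9], [0.0028, 0.0001, -0.0043, 9.9], [0.0038, 0.0001, -0.0071, 14.9], [0.0045, 0.0001, -0.01, 19.9], [0.005, 0.0001, -0.0129, 24.9], [0.0052, 0.0001, -0.0159, 29.9], [0.0052, 0.0001, -0.0189, 34.9], [0.0049, 0.0001, -0.0218, 39.9], [0.0043, 0.0001, -0.0248, 44.9], [0.0035, 0.0001, -0.0276, 49.9], [0.0025, 0.0001, -0.0304, 54.9], [0.0012, 0.0001, -0.0331, 59.9], [-0.0003, 0.0001, -0.0357, 64.9]]
[[0.0001, 0.0001, 0.003, -0.1], [0.0017, 0.0001, 0.0004, 4.9], [0.0031, 0.0001, -0.0023, 9.9], [0.0043, 0.0001, -0.0052, 14.9], [0.0052, 0.0001, -0.0081, 19.9], [0.0058, 0.0001, -0.0111, 24.9], [0.0062, 0.0001, -0.0142, 29.9], [0.0063, 0.0001, -0.0172, 34.9], [0.0062, 0.0001, -0.0203, 39.9], [0.0058, 0.0001, -0.0234, 44.9], [0.0051, 0.0001, -0.0264, 49.9], [0.0041, 0.0001, -0.0293, 54.9], [0.0029, 0.0001, -0.0321, 59.9], [0.0015, 0.0001, -0.0348, 64.9]]
```

View pics/w11.png

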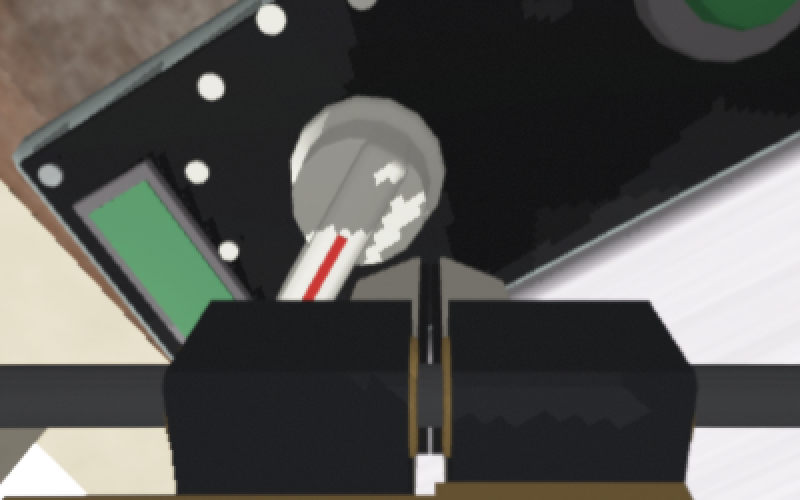

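The lever has already snapped forward to the second dot: its red line is now about 30° off tool x. So the contact offset is about 25 mm, not 20. I'll recompute the arc with that.

```bash
python3 - <<'E'
from rel import *
st()
for s in range(44,116,5): print(s,rel([selT(s,.0245)])[0])
E
```

```text
t 11.7 pos [ 0.6338 -0.1973  0.1921] rot [-1.572  0.002  0.964] F [-0.3  1.  -0.3] q [-0.42  0.64  1.19 -0.    1.31 -2.95] open 0.0004
44 [0.0053, 0.0001, -0.0005, 13.9]
49 [0.0067, 0.0001, -0.0035, 18.9]
54 [0.0077, 0.0001, -0.0067, 23.9]
59 [0.0085, 0.0001, -0.0099, 28.9]
64 [0.009, 0.0001, -0.0132, 33.9]
69 [0.0092, 0.0001, -0.0165, 38.9]
74 [0.0092, 0.0001, -0.0198, 43.9]
79 [0.0088, 0.0001, -0.0231, 48.9]
84 [0.0082, 0.0001, -0.0263, 53.9]
89 [0.0072, 0.0002, -0.0295, 58.9]
94 [0.006, 0.0002, -0.0326, 63.9]
99 [0.0046, 0.0002, -0.0356, 68.9]
104 [0.0029, 0.0002, -0.0384, 73.9]
109 [0.0009, 0.0002, -0.0411, 78.9]
114 [-0.0013, 0.0002, -0.0436, 83.9]
```

Request:
send_rows:
  motion:
    - [[0.003, 0, 0, 7], [0.0053, 0, -0.0005, 14], [0.0067, 0, -0.0035, 19], [0.0077, 0, -0.0067, 24], [0.0085, 0, -0.01, 29], [0.009, 0, -0.013, 34], [0.0092, 0, -0.0165, 39], [0.0092, 0, -0.02, 44]]

```text
time: 12.5
tool_pos: [0.6551, -0.2008, 0.1921]
tool_rot: [-1.572, 0.002, 0.193]
contact_force: [-1.0, 1.5, 0.6]
opening: 0.0003
```

```bash
python3 - <<'E'
from rel import *
st()
for s in range(74,140,5): print(s,rel([selT(s,.0245)])[0])
c=read_camera("wrist"); cv2.imwrite("pics/w12.png",c["frame"][150:400,100:500,::-1].repeat(2,0).repeat(2,1))
E
```

```text
t 12.6 pos [ 0.6555 -0.2013  0.192 ] rot [-1.573e+00  1.000e-03  1.950e-01] F [-0.1  0.4  0.3] q [-0.41  0.69  1.1  -0.    1.35 -2.17] open 0.0004
74 [-0.0002, 0.0, 0.0002, -0.1]
79 [0.0019, 0.0, -0.0024, 4.9]
84 [0.0036, 0.0, -0.0052, 9.9]
89 [0.0052, 0.0, -0.0081, 14.9]
94 [0.0065, 0.0, -0.0112, 19.9]
99 [0.0075, 0.0, -0.0143, 24.9]
104 [0.0082, 0.0001, -0.0176, 29.9]
109 [0.0087, 0.0001, -0.0208, 34.9]
114 [0.0088, 0.0001, -0.0242, 39.9]
119 [0.0087, 0.0001, -0.0275, 44.9]
124 [0.0083, 0.0001, -0.0307, 49.9]
129 [0.0076, 0.0001, -0.034, 54.9]
134 [0.0066, 0.0001, -0.0371, 59.9]
139 [0.0054, 0.0001, -0.0402, 64.9]
```

View pics/w12.png

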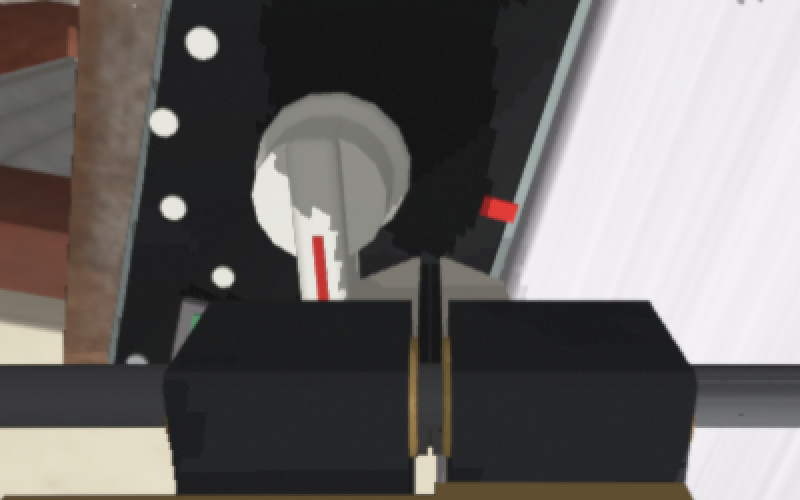

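The lever's trailing face is flush with the tips at about 72°, just before its next snap. I'll continue to about 108°.

Request:
send_rows:
  motion:
    - [[0.002, 0, -0.0024, 5], [0.0036, 0, -0.0052, 10], [0.0052, 0, -0.008, 15], [0.0065, 0, -0.011, 20], [0.0075, 0, -0.0143, 25], [0.0082, 0, -0.0175, 30], [0.0086, 0, -0.02, 34], [0.0086, 0, -0.02, 34]]

```text
time: 13.45
tool_pos: [0.6678, -0.2193, 0.1921]
tool_rot: [-1.573, -0.001, -0.394]
contact_force: [-0.2, 0.8, 0.0]
opening: 0.0008
```

```bash
python3 - <<'E'
from rel import *
st()
for s in range(109,150,4): print(s,rel([selT(s,.0245)])[0])
c=read_camera("wrist"); cv2.imwrite("pics/w13.png",c["frame"][150:400,100:500,::-1].repeat(2,0).repeat(2,1))
cs=read_camera("side"); crop(cs,345,160,485,300,5,"pics/s13.png")
E
```

```text
t 13.55 pos [ 0.6677 -0.2192  0.1921] rot [-1.573e+00 -1.000e-03 -3.920e-01] F [0.  0.7 0.1] q [-0.43  0.72  1.04 -0.    1.38 -1.6 ] open 0.0005
109 [0.0005, 0.0001, -0.0006, 1.2]
113 [0.0021, 0.0001, -0.0027, 5.2]
117 [0.0036, 0.0001, -0.005, 9.2]
121 [0.0049, 0.0001, -0.0073, 13.2]
125 [0.006, 0.0001, -0.0097, 17.2]
129 [0.0069, 0.0001, -0.0122, 21.2]
133 [0.0077, 0.0001, -0.0147, 25.2]
137 [0.0083, 0.0002, -0.0173, 29.2]
141 [0.0087, 0.0002, -0.0199, 33.2]
145 [0.0089, 0.0002, -0.0225, 37.2]
149 [0.009, 0.0002, -0.0252, 41.2]
```

View pics/w13.png

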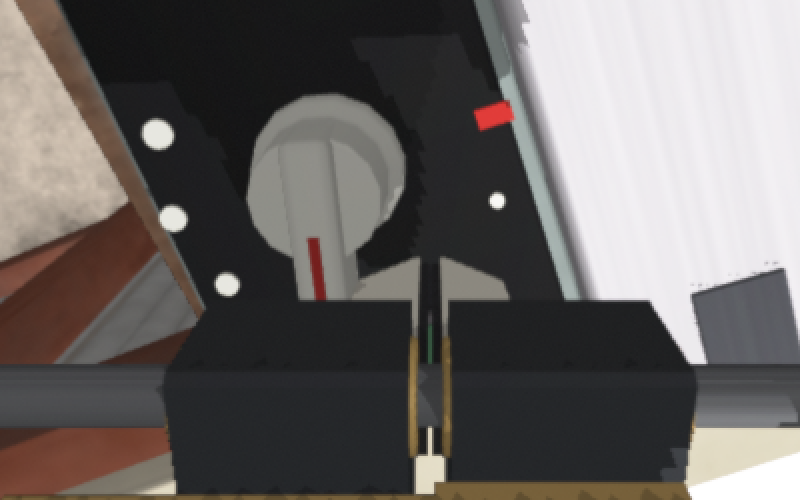

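View pics/s13.png

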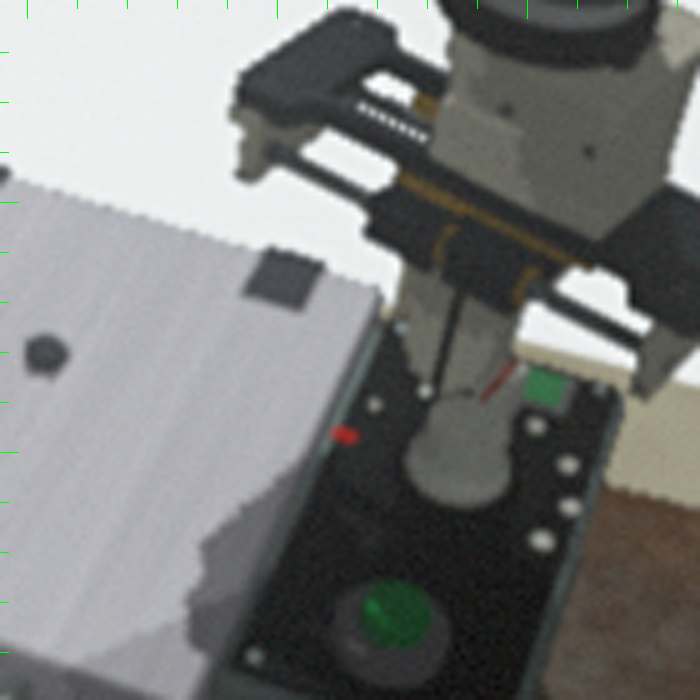

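```bash
python3 - <<'E'
from rel import *
c=read_camera("wrist"); 
f=np.ascontiguousarray(c["frame"][150:400,100:500,::-1].repeat(2,0).repeat(2,1))
for s,col in((90,(255,0,0)),(100,(0,255,255)),(110,(0,255,0)),(120,(255,0,255))):
    ph=np.pi/2-np.radians(s)+YK
    P=[[A[0]+r*np.cos(ph),A[1]+r*np.sin(ph),.187] for r in(-.015,.0,.01,.025,.037)]
    q=(proj(c,P)-[100,150])*2; cv2.polylines(f,[q.astype(np.int32)],False,col,1)
cv2.imwrite("pics/w14.png",f)
E
```

```text
(no output)
```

View pics/w14.png

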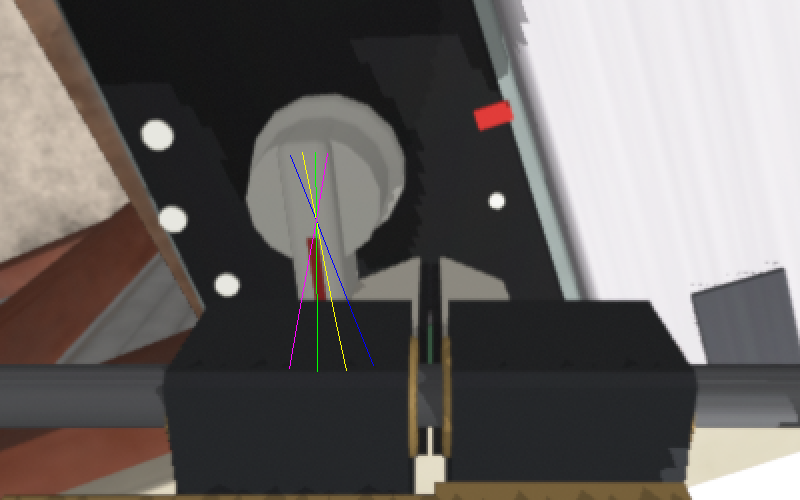

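The lever is at about 103°, trailing my nominal angle by about 5° and nearly at the midpoint between dots 3 and 4. I'll continue to a nominal 141°, then look.

Request:
send_rows:
  motion:
    - [[0.002, 0, -0.0027, 5], [0.0036, 0, -0.005, 9], [0.005, 0, -0.0073, 13], [0.006, 0, -0.0097, 17], [0.007, 0, -0.0122, 21], [0.0077, 0, -0.0147, 25], [0.0083, 0, -0.0173, 29], [0.0087, 0, -0.02, 33]]

```text
time: 14.6
tool_pos: [0.6684, -0.2408, 0.1922]
tool_rot: [-1.572, -0.002, -0.972]
contact_force: [0.7, 0.2, -0.5]
opening: 0.0006
```

```bash
cat > look.py <<'E'
from rel import *
import sys
st()
for s in range(141,154,2): print(s,rel([selT(s,.0245)])[0])
c=read_camera("wrist"); 
f=np.ascontiguousarray(c["frame"][150:400,100:500,::-1].repeat(2,0).repeat(2,1))
for s,col in((120,(255,0,0)),(130,(0,255,255)),(140,(0,255,0)),(150,(255,0,255))):
    ph=np.pi/2-np.radians(s)+YK
    P=[[A[0]+r*np.cos(ph),A[1]+r*np.sin(ph),.187] for r in(-.015,.0,.01,.025,.037)]
    q=(proj(c,P)-[100,150])*2; cv2.polylines(f,[q.astype(np.int32)],False,col,1)
cv2.imwrite(sys.argv[1],f)
E
python3 look.py pics/w15.png
```

```text
t 14.7 pos [ 0.668  -0.2413  0.1921] rot [-1.573 -0.002 -0.971] F [ 0.9  0.4 -0.1] q [-0.45  0.74  1.01 -0.    1.39 -1.05] open 0.0005
141 [-0.0002, 0.0001, 0.0004, 0.1]
143 [0.0007, 0.0001, -0.0006, 2.1]
145 [0.0015, 0.0001, -0.0017, 4.1]
147 [0.0022, 0.0001, -0.0028, 6.1]
149 [0.0029, 0.0001, -0.0039, 8.1]
151 [0.0036, 0.0001, -0.005, 10.1]
153 [0.0043, 0.0001, -0.0062, 12.1]
```

View pics/w15.png

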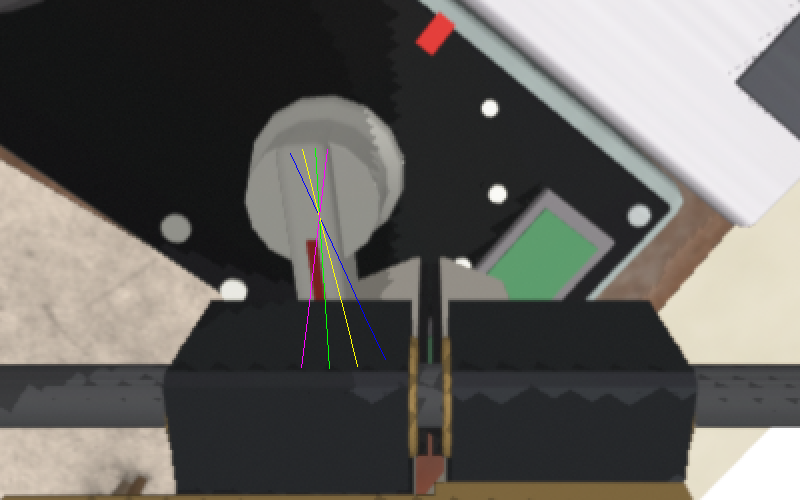

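The lever is at about 135°, right at the midpoint. A few more degrees will do it, staying well short of 165°.

Request:
send_rows:
  motion:
    - [[0.0007, 0, -0.0006, 2], [0.0015, 0, -0.0017, 4], [0.0022, 0, -0.0028, 6], [0.0022, 0, -0.0028, 6]]

```text
time: 15.15
tool_pos: [0.6668, -0.2446, 0.1921]
tool_rot: [-1.573, -0.002, -1.072]
contact_force: [0.3, 0.8, -1.4]
opening: 0.0004
```

```bash
python3 look.py pics/w16.png
```

```text
t 15.25 pos [ 0.6668 -0.2444  0.1921] rot [-1.573 -0.002 -1.071] F [ 0.4 -0.3 -0.3] q [-0.46  0.74  1.01 -0.    1.39 -0.96] open 0.0004
141 [-0.0024, 0.0001, 0.0028, -5.7]
143 [-0.0015, 0.0001, 0.0019, -3.7]
145 [-0.0006, 0.0001, 0.0009, -1.7]
147 [0.0003, 0.0001, -0.0001, 0.3]
149 [0.0011, 0.0002, -0.0011, 2.3]
151 [0.0019, 0.0002, -0.0022, 4.3]
153 [0.0027, 0.0002, -0.0032, 6.3]
```

View pics/w16.png

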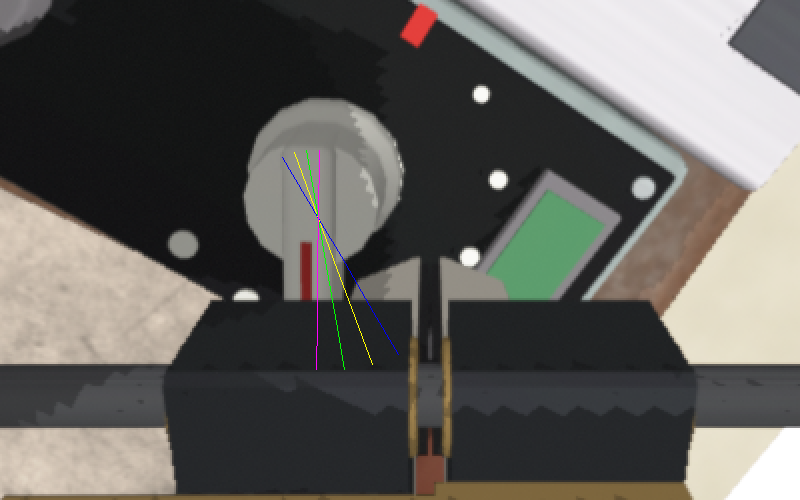

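The lever is parallel to the 150° line, so it has snapped into the fifth click. I'll back off along +z, then lift.

Request:
send_rows:
  motion:
    - [[0, 0, 0.004, 0], [0, 0, 0.01, 0], [0, 0, 0.015, 0], [0, -0.02, 0.015, 0], [0, -0.06, 0.0, -8], [-0.02, -0.08, -0.02, -16], [-0.05, -0.08, -0.04, -24], [-0.08, -0.08, -0.06, -32]]

```text
time: 16.1
tool_pos: [0.5754, -0.2022, 0.2728]
tool_rot: [-1.573, -0.002, -0.507]
contact_force: [0.1, 0.3, 0.1]
opening: 0.0005
```

```bash
python3 - <<'E'
from rel import *
st(); print(rel([[.536,-.223,.26,-.4]]))
cs=read_camera("side"); crop(cs,345,180,485,320,5,"pics/s17.png")
ct=read_camera("top"); crop(ct,335,150,475,270,5,"pics/t17.png")
c=read_camera("wrist"); cv2.imwrite("pics/w17.png",c["frame"][:,:,::-1])
E
```

```text
t 16.2 pos [ 0.5725 -0.2     0.2721] rot [-1.573  0.004 -0.509] F [-0.8  0.1 -0. ] q [-0.46  0.48  1.25 -0.    1.42 -1.52] open 0.0006
[[-0.0206, 0.0123, -0.0378, -6.2]]
```

View pics/s17.png

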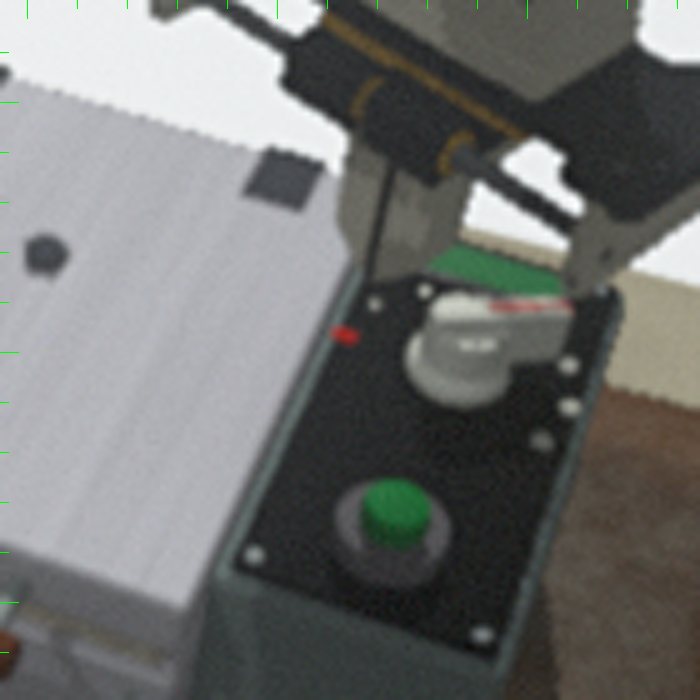

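View pics/t17.png

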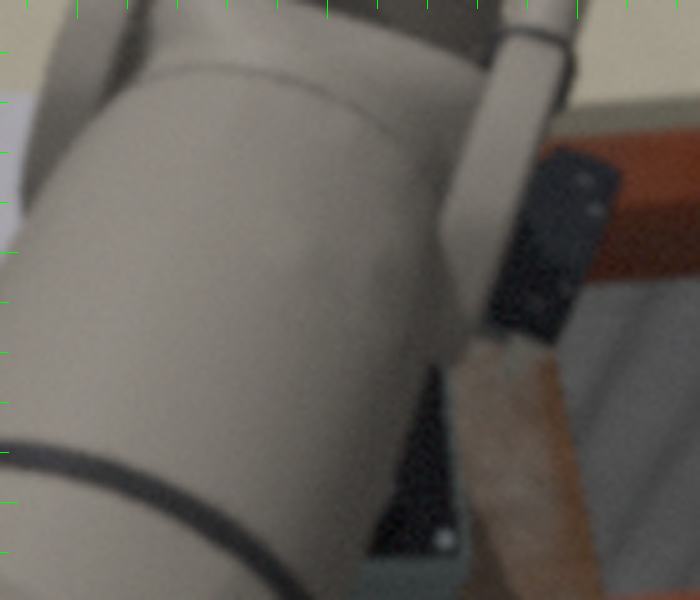

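View pics/w17.png

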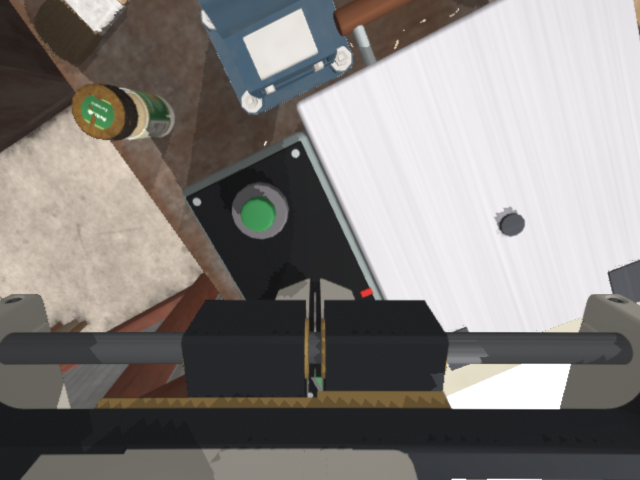

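```bash
python3 - <<'E'
from rel import *
cs=read_camera("side")
f0=(345,180)
for s in(120,135,150,165,180):
    ph=np.pi/2-np.radians(s)+YK
    q=(proj(cs,[[A[0]+r*np.cos(ph),A[1]+r*np.sin(ph),.187] for r in(.008,.037)])-f0+.5)*5; d=q[1]-q[0]
    print(s,q.round(0).tolist(),round(float(np.degrees(np.arctan2(d[1],d[0]))),1))
E
```

```text
120 [[489.0, 302.0], [543.0, 273.0]] -27.9
135 [[492.0, 306.0], [560.0, 289.0]] -13.8
150 [[494.0, 309.0], [571.0, 307.0]] -2.1
165 [[495.0, 313.0], [575.0, 325.0]] 8.1
180 [[495.0, 317.0], [573.0, 342.0]] 17.8
```

Selector confirmed at the fifth click: the red line runs (490,306)→(572,305), against (494,309)→(571,307) predicted for 150°. The lid still looks shut. Next is the button.

Request:
send_rows:
  motion:
    - [[-0.01, 0, -0.015, -3], [-0.0206, 0.01, -0.0378, -6], [-0.0206, 0.025, -0.0378, -6], [-0.0206, 0.04, -0.0378, -6], [-0.0206, 0.05, -0.0378, -6], [-0.0206, 0.05, -0.0378, -6]]

```text
time: 17.1
tool_pos: [0.5403, -0.226, 0.2202]
tool_rot: [-1.573, 0.002, -0.41]
contact_force: [-0.2, 0.5, 0.6]
opening: 0.0002
```

```bash
python3 - <<'E'
from rel import *
st(); print(rel([[.536,-.223,.206,-.4]]))
cs=read_camera("side"); m=proj(cs,[[.536,-.223,.18]]); crop(cs,345,190,485,330,5,"pics/s18.png",m)
cs=read_camera("top"); m=proj(cs,[[.536,-.223,.18]]); crop(cs,335,150,475,270,5,"pics/t18.png",m)
crop(read_camera("side"),255,170,455,330,4,"pics/s18b.png")
E
```

```text
t 17.2 pos [ 0.541  -0.2263  0.2221] rot [-1.573e+00 -1.000e-03 -4.090e-01] F [ 0.2 -1.   0.2] q [-0.53  0.48  1.4  -0.    1.27 -1.69] open 0.0007
[[-0.0059, 0.0161, 0.0011, -0.5]]
```

View pics/s18.png

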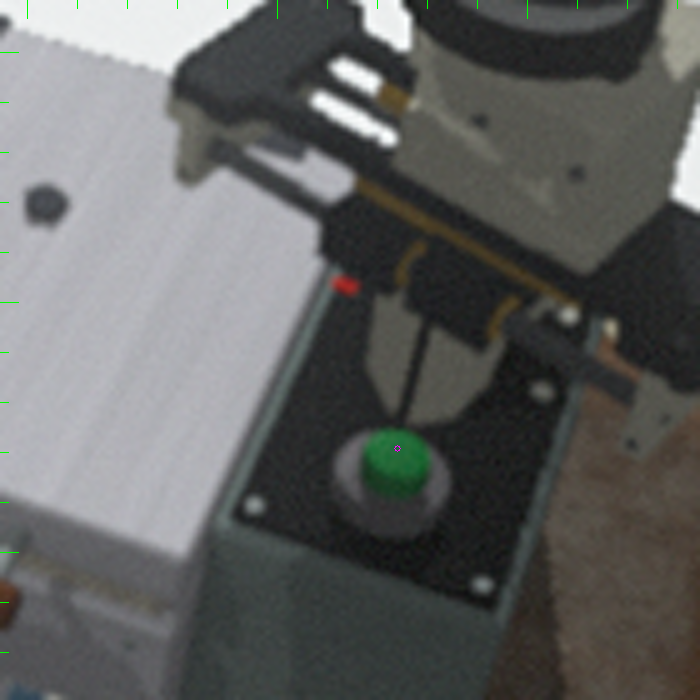

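View pics/s18b.png

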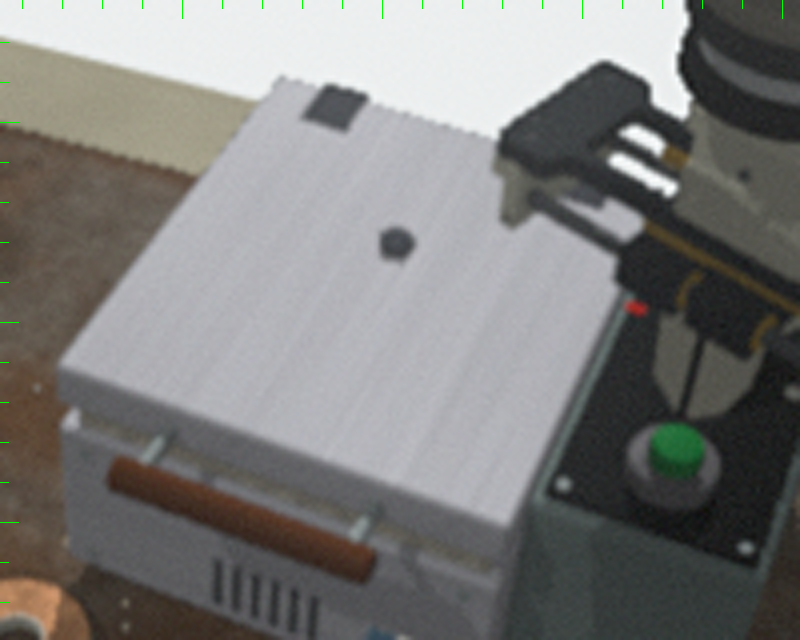

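The lid looks shut: the beige strip at the front is the lining under its shell, and the height matched under 15 N. The button marker sits centred on the green cap. Now I'll align and press slowly.

Request:
send_rows:
  motion:
    - [[-0.004, 0.004, 0.001, 0], [-0.006, 0.008, 0.001, 0], [-0.006, 0.012, 0.001, 0], [-0.006, 0.015, 0.001, 0], [-0.006, 0.0165, 0.001, 0], [-0.006, 0.018, 0.001, 0], [-0.006, 0.0195, 0.001, 0], [-0.006, 0.021, 0.001, 0]]

```text
time: 18.15
tool_pos: [0.536, -0.2231, 0.2018]
tool_rot: [-1.573, -0.003, -0.409]
contact_force: [-1.0, 0.0, 2.2]
opening: 0.0004
```

```bash
python3 - <<'E'
from rel import *
st()
crop(read_camera("side"),345,190,485,330,5,"pics/s19.png")
E
```

```text
t 18.25 pos [ 0.536  -0.2231  0.2018] rot [-1.573 -0.003 -0.409] F [-0.2 -0.6  1.5] q [-0.53  0.48  1.44 -0.    1.21 -1.69] open 0.0005
```

View pics/s19.png

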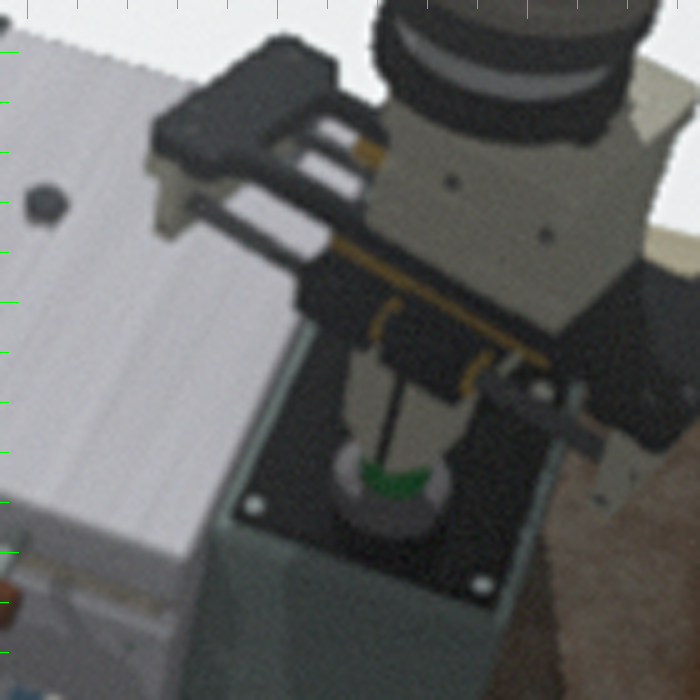

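The tips are on the button with about 2 N at tip z=0.177. I'll press on until the force shows a hard stop.

Request:
send_rows:
  motion:
    - [[0, 0.001, 0, 0], [0, 0.002, 0, 0], [0, 0.003, 0, 0], [0, 0.004, 0, 0], [0, 0.005, 0, 0], [0, 0.005, 0, 0]]

```text
time: 18.9
tool_pos: [0.536, -0.2231, 0.197]
tool_rot: [-1.573, -0.003, -0.409]
contact_force: [-1.2, 0.3, 4.3]
opening: 0.0002
```

Request:
send_rows:
  motion:
    - [[0, 0.001, 0, 0], [0, 0.002, 0, 0], [0, 0.003, 0, 0], [0, 0.003, 0, 0]]

```text
time: 19.3
tool_pos: [0.5361, -0.2231, 0.196]
tool_rot: [-1.574, -0.004, -0.409]
contact_force: [-5.5, 3.2, 15.6]
opening: 0.0007
```

It hit a hard stop at 15.6 N after the spring travel, so the button is fully in. Releasing and moving away.

Request:
send_rows:
  motion:
    - [[0, -0.005, 0, 0], [0, -0.012, 0, 0], [0, -0.03, 0, 0], [0, -0.06, 0, 0], [0, -0.1, 0, 0], [-0.04, -0.12, 0.03, 0], [-0.08, -0.12, 0.07, 0], [-0.11, -0.12, 0.11, 0]]

```text
time: 20.1
tool_pos: [0.4802, -0.0867, 0.3156]
tool_rot: [-1.574, -0.006, -0.411]
contact_force: [1.4, 0.5, -0.7]
opening: 0.0004
```

Request:
send_rows:
  motion:
    - [[-0.02, 0, 0.04, 0], [-0.04, 0, 0.08, 0], [-0.05, 0, 0.12, 0], [-0.05, 0, 0.16, 0], [-0.05, 0, 0.2, 0], [-0.05, 0, 0.24, 0], [-0.05, 0, 0.27, 0], [-0.05, 0, 0.27, 0]]

```text
time: 20.9
tool_pos: [0.5428, 0.1839, 0.3134]
tool_rot: [-1.573, -0.004, -0.407]
contact_force: [1.4, -0.4, -0.2]
opening: 0.0007
```

```bash
python3 - <<'E'
from rel import *
st()
cs=read_camera("side"); ct=read_camera("top")
cv2.imwrite("pics/t20f.png",ct["frame"][:,:,::-1])
crop(cs,265,170,475,370,3,"pics/s20.png"); 
L=[W(p,lid(.256,.041,y,0))[0] for y in(.11,-.11)]+[W(p,lid(.0,.041,y,0))[0] for y in(.11,-.11)]
crop(ct,255,150,435,300,4,"pics/t20.png",proj(ct,L))
E
```

```text
t 21.0 pos [0.542  0.181  0.3138] rot [-1.575 -0.004 -0.409] F [-0.4 -1.1 -0.3] q [ 0.19  0.39  1.28 -0.01  1.47 -0.97] open 0.0004
```

View pics/s20.png

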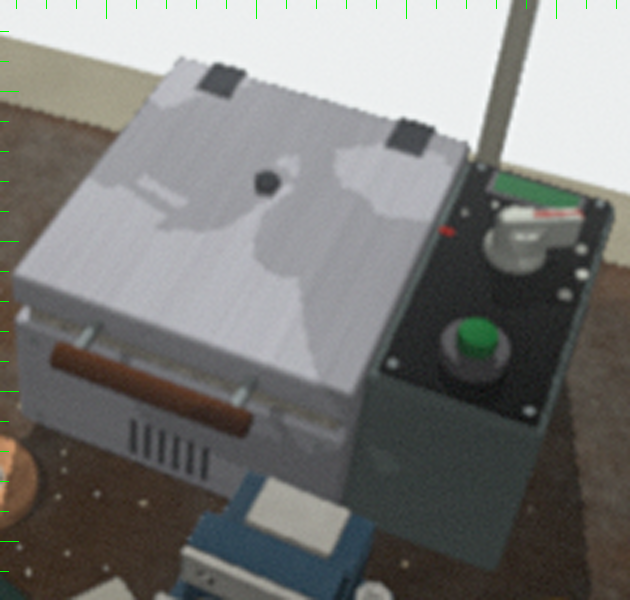

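View pics/t20.png

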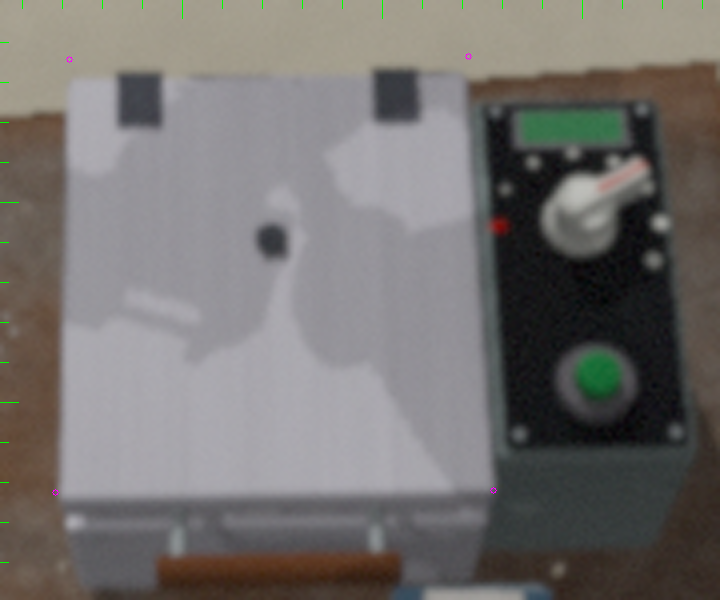

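View pics/t20f.png

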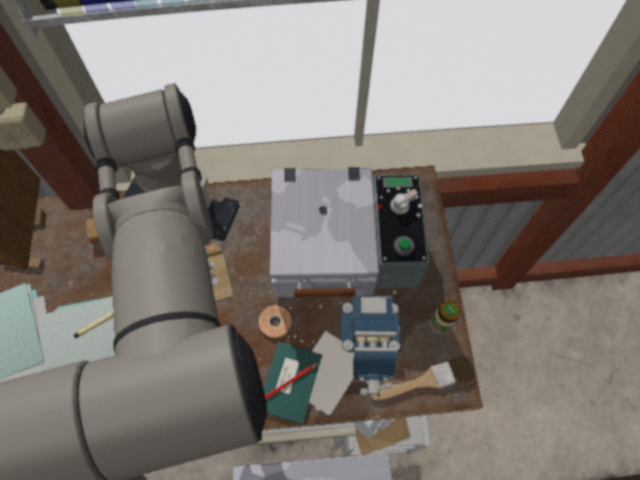

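Final views: the lid is shut (front edge on the predicted line), the lever points at the fifth dot (four dots lie between the red bar and it), the button is back out, and the foil and jar are where they were. The arm is clear, so I'll hand in.

```bash
python3 -c "
from cell import hand_in
print(hand_in())"
```

```text
the job is handed in; nothing more can be done
None
```

I shut the kiln lid, turned the heat selector to its fifth dot, then pressed the green start button fully in and let it go. I used only the closed fingertips, and the job was handed in at about 21 s of the 64 s allowed.

- **Lid:** I pushed it down slowly along its arc, with about 2 N of contact force, to a firm stop. It did not move under 15 N, and the fingertips were at 151 mm, which is the shut height. The last top view agrees to about 1 px.
- **Selector:** it started at the first dot. The last pictures show it at about 150°, with four dots before the one it points at.
- **Start button:** I pressed it only after the lid and selector were done. It reached a firm stop at 15.6 N, and the last pictures show it sprung back out.
- **Other checks:** the glass had not shifted when last seen, with the lid about half shut; I could not see it after that. The foil and jar had not moved. The arm hid the tape measure in the last pictures, though no move went near it.
- **Disagreement:** the console's black panel measured about 6 mm smaller per side than described, so I took the selector's axis from the ring of dots, about 3 mm from my first estimate.

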